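Pack the spice jar and latch the storage tub

ROBOT

A 6-joint arm with a two-finger parallel gripper is mounted at the origin on a cart in front of the work surface, level with it; the furniture and walls round the work are solid. World frame = base frame: x ahead of the robot, y to its left, z up, the work surface at z = 0. Lengths are in m, angles in degrees, forces in N, time in s.
With the tool pointing down it reaches from about 0.4 to 0.825 m from the base axis. Payload 7 kg.
Tool frame: the origin (TCP) lies at the very end of the fingers, on their centre line; the grasp point (between the pads) lies 19 mm behind it; x points along the fingers, z is the direction in which the jaws open and shut, and the axes are right-handed (so a half turn about x gives the same grasp; the last joint's range is limited). The gripper opens to 88 mm and grips with 3 to 60 N. Pads are 19 mm wide; open, the fingers measure 130 mm over their backs; the gripper's body (78 mm by 193 mm) begins 47 mm behind the grasp point.
Start: joints at [-55.743, 20.546, 0.682, 0, -70.136, -16.507], TCP at [0.206, -0.643, 0.227] pointing down, gripper open.
Joint ranges: [-176.03, 176.03], [-82.01, 121.73], [-58.28, 71.71], [-173.87, 95.51], [-174.79, -0.11], [-173.66, 173.66]. Speed limits (degrees/s): [136.94, 136.94, 172.46, 180, 180, 180].

INTERFACE

Orientations are given as [roll, pitch, yaw] about the fixed x, y, z axes, in that order (R = Rz(yaw) Ry(pitch) Rx(roll)).
In Python, from plant import sensors, cams, workorder gives the robot as it stands. The module is installed in compiled form; this text tells all that it offers.
- The arm moves only by the shell command python3 -m handwheel 'ROWS' [OPENING] [FORCE]. ROWS is JSON, one flat list of numbers, 4 for each row, row after row: the shift along the tool's x, y, z in cm, then the turn about the tool's x in degrees. A call has exactly 10 rows; each row is the pose to reach, as a shift and turn from the pose commanded when the call began, along the tool's axes at that moment; what a row does not reach only later rows make up. A row lasts 1/8 s, in which the tool goes at most 62.5 mm and 10.7 degrees, less where a joint would pass 70% of its speed; a pose out of reach is approached as far as the arm can. A call with a gripper value outside its range is refused whole. OPENING is the finger opening in cm, from 0 to 8.76, set as the call begins (- or left out, the last holds). The fingers move at their own pace and stop on an object; FORCE is the grip in N (left out, the last holds). Time passes only in rows, so rows that repeat a pose let the fingers close, or fill a call up. It gives the time, the measured TCP pose, the force and the opening at its end, in the units of the state.
- sensors.get_state(): the state, without advancing time (a new reading comes with each control period).
- cams.capture(name): name is "scene" or "top" or "wrist"; returns a dict with "image" (420x560x3 uint8, red, green, blue), "fov_y" (degrees; the focal length in pixels is half the picture's height over the tangent of half this angle, whatever the lens; pixels are square), "cx", "cy" (the principal point, pixels), "D" ([k1, k2, p1, p2, k3] as OpenCV has them; the pictures are not rectified), "xyz" and "rotation" of the camera in the world. Camera axes: x right, y down, z forward; pixel columns grow to the right and rows downward; lengths in m; the calibration is good to about 2 mm. A picture is of the moment at which its call begins. There is no depth.
- workorder.close_job(): hands the job in, once; it reports no verdict.
The state is a dict: "time_s": time; "joints": joint angles; "qd": joint speeds; "joint_torque": joint torques, N m; "tcp_pos": TCP position; "eef_rot": TCP orientation; "contact_force": force on the tool from outside, world axes, zero at the start; "moment": the same for the moment, N m; "gripper_width": finger opening in m.
Only numpy, scipy, OpenCV 4.12 (cv2) and the standard library are available. Lean on these libraries where they do the work, as an engineer would, in place of code of your own. Each camera call takes 0.05 s, during which the arm holds its last target.

TASK

Pack the spice jar that lies on the worktop into the empty half of the storage tub and latch the tub shut. Stand the jar up on the worktop and let go of it, then take it again from above by its black cap and lower it in upright without dropping it; shut the lid, swing the wire bail over the keeper on the lid's front edge so that its crossbar lies behind the lip, and press the red-ended lever down flat against the front until the lid is pulled tight. Leave the other things where they are.

Things in the scene. Friction and masses are not known exactly. Their poses are not given: they have to be found in the camera images.
- spice_mid (a point): centre of the spice jar to pack: a round clear jar with a black cap, 41 mm across, 105 mm long, about 0.11 kg, lying on the worktop; its cap is the last 21 mm, of the same diameter. The point lies on the axis half-way along; its z axis runs towards the cap
- spice_jar: the same jar; origin at the centre of its underside, z axis towards the cap. The free worktop round it, x 0.38 to 0.56 and y -0.42 to -0.24 m, is a good place to stand it; a fixed tall tin and a kettle stand further back, beyond x 0.6
- tub: white open storage tub with a clear lid, fixed to the worktop. Outer size 124 mm (x) by 216 mm (y), rim 120 mm high, walls 4 mm, inner floor 5 mm up. Origin at the centre of its underside; z up; its -x side is the front, which carries the latch, +x the back, where the lid is hinged. A divider 45 mm high at y = 0 splits it in two halves: that at y > 0 already holds a jar at y = 55 mm, that at y < 0 is empty
- empty_half (a point): centre of the inner floor of the tub's empty half (tub frame x 0, y -52, z 5 mm); axes as the tub's
- packed_jar: a like spice jar that already stands in the other half of the tub; origin at the centre of its underside
- lid (a joint): lid angle in rad: 0 = pulled tight, about 0.03 = resting on the springy front seal, 1.57 = upright. Hinge axis along the tub's y at tub x +62, z 121 mm; a stiff hinge that stays where it is left (about 2 N at the front edge moves it). The lid is a plate 124 by 216 mm, 8 mm thick above the hinge level. The seal pushes it back up when it is only pressed by hand (about 5 N per mm), so only the latch holds it tight
- lid_edge (a point): middle of the lid's front edge, on its upper face; x axis points to the hinge, z out of the upper face
- keeper (a point): where the bail's crossbar belongs: a steel trough 44 mm wide (y) that sticks out 26 mm from the lid's front edge. The point is the crossbar's centre when it lies hooked, 16 mm out from the edge; the x axis points to the hinge, z up from the lid. The trough floor lies 4 mm below it; the lip in front runs from 4 to 10 mm towards -x and rises 2 mm above the point; the back stop is 12 mm towards +x and rises 6 mm above it
- lever (a joint): lever angle in rad: 0 = hanging down flat before the front (latched), 1.57 = sticking straight out to the front, up to 2.05. Its pin lies along the tub's y at tub x -88, z 88 mm; it stays where it is left (about 1.5 N at its end moves it free; a few N while it draws the lid, easing after it passes over centre at about 0.24 rad, then it stays down)
- lever_pad (a point): middle of the red pad at the lever's end, on its outer face (upper face when the lever sticks out), 52 mm from the pin; pad 46 mm wide (y) and 22 mm long, lever 7 mm thick; at lever 0 the x axis points into the tub and z up, turning with the lever
- bail (a joint): bail angle against the lever, rad: 0 = along the lever (points up when the lever is flat); it grows as the bail tips away from the tub, and stops at 2.65, where the bail leans out over the raised lever. Angle of the bail from upright, leaning to the tub = lever minus bail. It swings freely and falls to whichever side it leans
- bail_bar (a point): centre of the bail's dark steel crossbar, diameter 8 mm, 66 mm long along the tub's y. Two 4.6 mm wires, 31.5 mm either side, join it to a pin on the lever 16 mm from the lever's pin; pin to crossbar 58.5 mm. With the lever at 1.6 rad or more and the lid resting shut the bar passes over the lip with some millimetres to spare
- mug: white dotted mug, bystander, 91 mm high, origin under its centre
- tin: low food tin, bystander, 76 mm wide, 58 mm high, origin under its centre
- salt: salt shaker, bystander, 90 mm high, 44 mm wide, origin under its centre
- cup: small steel beaker, bystander, 56 mm wide, 64 mm high, origin under its centre
Mind the look-alikes: they are no part of the job. What is shaped like the spice_jar but pink or purple is not meant.

How it is judged (in metres and radians):
On the way, in this order (a step that is already met when the one before it is completed fails the run):
1. the spice jar stands upright on the worktop outside the tub, released (angle between spice_mid's own z axis and vertical below 0.12 rad and height (world z) of spice_mid below 0.058 m and not (x of spice_mid in the frame of tub between -0.058 and 0.058 m and y of spice_mid in the frame of tub between -0.104 and 0 m and z of spice_mid in the frame of tub between 0.045 and 0.07 m and angle between spice_mid's own z axis and vertical below 0.2 rad) and contact force between spice_jar and the fingers below 0.1 N and linear speed of spice_jar below 0.03 m/s), for 0.2 s.
2. the spice jar stands upright on the floor of the empty half, released (x of spice_mid in the frame of tub between -0.058 and 0.058 m and y of spice_mid in the frame of tub between -0.104 and 0 m and z of spice_mid in the frame of tub between 0.045 and 0.07 m and angle between spice_mid's own z axis and vertical below 0.2 rad and contact force between spice_jar and the fingers below 0.1 N), for 0.2 s.
3. the lid is shut (within 0.05 rad) (value of joint lid below 0.05 rad), for 0.2 s.
4. the bail's crossbar is over the keeper, behind its lip, with the lever still raised (x of bail_bar in the frame of keeper between -0.003 and 0.018 m and z of bail_bar in the frame of keeper between -0.006 and 0.018 m and value of joint lever above 0.6 rad), for 0.05 s.
5. the lever is down and the lid pulled tight (value of joint lever below 0.12 rad and value of joint lid below 0.014 rad and x of bail_bar in the frame of keeper between -0.003 and 0.018 m and z of bail_bar in the frame of keeper between -0.006 and 0.018 m), for 0.2 s.
At the end, for the whole second after the job is handed in: Both jars stand upright (0.2 rad) in the tub, the spice jar in the half that was empty, released and at rest; the crossbar lies behind the lip (from its hooked place at most 3 mm towards the lip, 18 mm back or up, 6 mm down); lever below 0.12 rad, lid below 0.014 rad (all of step 2 and all of step 5 and linear speed of spice_jar below 0.03 m/s and angle between packed_jar's own z axis and vertical below 0.2 rad); the robot touches nothing.
It fails at once if a bystander is shifted by more than 30 mm (distance of any of mug, tin, salt, cup from where it was at the start of the episode above 0.03 m).
It fails at once if the packed jar is tipped (angle between packed_jar's own z axis and vertical above 0.5 rad).
It fails at once if the spice jar is dropped into the tub (hits it with more than 40 N) (contact force between spice_jar and tub above 40 N).
It also fails if it takes over 72 s, if anything falls off the work surface, if the arm or the gripper's body presses on something with over 40 N, if the wrist force passes 120 N, or if a joint passes its speed limit or range.

## Working session

There is one attempt and no reset: what is moved stays moved. The work goes in short steps, Python scripts to look and compute and a shell command to move; the robot and the scene stay as the last step left them, time stands still between calls to the robot, and variables do not carry over. Pictures are saved under pics/ and viewed, and the job is handed in when it is done.

```bash
ls; mkdir -p pics; python3 - <<'E'
from plant import sensors,cams
import cv2
print(sensors.get_state())
for n in ["scene","top","wrist"]:
    c=cams.capture(n); im=c.pop("image"); cv2.imwrite(f"pics/{n}0.png",im[:,:,::-1]); print(n,c)
E
```

```text
pics
{'time_s': 0.0, 'joints': array([-5.57443754e+01,  2.05912921e+01,  6.32152025e-01, -2.00957860e-02,
       -7.01359952e+01, -1.65091786e+01]), 'qd': array([ 0.09206328,  0.00126895,  0.00423802, -0.09331566, -0.10570537,
       -0.03282638]), 'joint_torque': array([-5.81727954e-05, -5.82714736e+01,  2.93064737e+01,  6.99727044e+00,
        6.98617485e-03, -1.70139865e-04]), 'tcp_pos': array([ 0.20558439, -0.64239976,  0.22561207]), 'eef_rot': array([  5.27948555,  89.90300654, 113.01908758]), 'contact_force': array([0.51541361, 0.60970915, 1.10194558]), 'moment': array([-0.03214774, -0.02885538, -0.01185784]), 'gripper_width': 0.08738288844278344}
scene {'fov_y': 53.228385067019204, 'cx': 273.08285864648155, 'cy': 208.16471263772414, 'D': array([0.00283963, 0.        , 0.        , 0.        , 0.        ]), 'xyz': array([-0.32308794,  0.26690903,  1.24149635]), 'rotation': array([-143.18106692,    0.61636827, -115.15200879])}
top {'fov_y': 57.7648629810711, 'cx': 278.23279543072925, 'cy': 202.62924071011227, 'D': array([-0.00779438,  0.        ,  0.        ,  0.        ,  0.        ]), 'xyz': array([ 0.20270785, -0.13041469,  1.51689227]), 'rotation': array([-169.93695449,    1.17021748,  -90.83238716])}
wrist {'fov_y': 62.95410451826014, 'cx': 277.93019877723304, 'cy': 203.15267097136342, 'D': array([-0.07459102,  0.        ,  0.        ,  0.        ,  0.        ]), 'xyz': array([ 0.14238681, -0.6633793 ,  0.38409697]), 'rotation': array([ 1.65721861e+02, -1.32540630e-01,  1.07796041e+02])}
```

View pics/scene0.png

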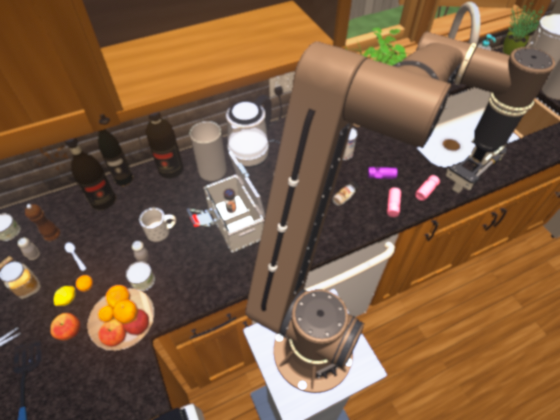

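View pics/top0.png

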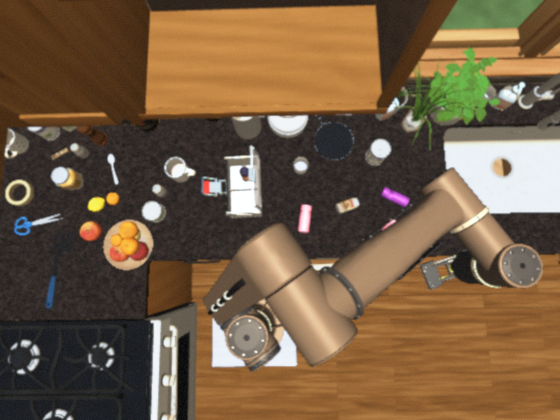

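View pics/wrist0.png

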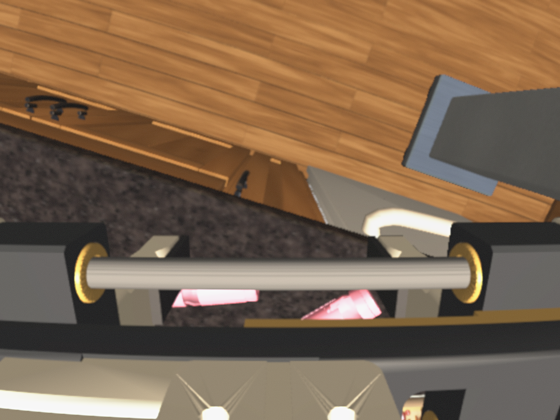

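```bash
cat > h.py <<'E'
import numpy as np, cv2
from scipy.spatial.transform import Rotation as R
from plant import sensors,cams
def cap(n,fn=None):
    c=cams.capture(n)
    if fn: cv2.imwrite("pics/"+fn,c["image"][:,:,::-1])
    return c
def K(c):
    f=210/np.tan(np.radians(c["fov_y"]/2)); return np.array([[f,0,c["cx"]],[0,f,c["cy"]],[0,0,1]])
def Rc(c): return R.from_euler("xyz",c["rotation"],degrees=True).as_matrix()
def ray(c,u,v):
    p=cv2.undistortPoints(np.array([[[u,v]]],float),K(c),c["D"])[0,0]
    d=Rc(c)@np.array([p[0],p[1],1]); return c["xyz"],d/np.linalg.norm(d)
def atz(c,u,v,z):
    o,d=ray(c,u,v); return o+d*(z-o[2])/d[2]
def proj(c,P):
    P=np.atleast_2d(P); r=Rc(c).T
    return cv2.projectPoints(P.astype(float),cv2.Rodrigues(r)[0],-r@c["xyz"],K(c),c["D"])[0][:,0]
def tri(obs):
    A=np.zeros((3,3));b=np.zeros(3);L=[]
    for c,u,v in obs:
        o,d=ray(c,u,v);M=np.eye(3)-np.outer(d,d);A+=M;b+=M@o;L.append((o,d))
    p=np.linalg.solve(A,b); return p,[np.linalg.norm(np.cross(p-o,d)) for o,d in L]
def crop(c,x0,y0,x1,y1,s,fn):
    im=c["image"][y0:y1,x0:x1,::-1]; im=cv2.resize(im,None,fx=s,fy=s,interpolation=cv2.INTER_CUBIC); 
    for k in range(0,x1-x0,10): cv2.line(im,(k*s,0),(k*s,6 if k%50 else 14),(0,255,0),1)
    for k in range(0,y1-y0,10): cv2.line(im,(0,k*s),(6 if k%50 else 14,k*s),(0,255,0),1)
    cv2.imwrite("pics/"+fn,im)
def tcp():
    s=sensors.get_state(); return s["tcp_pos"],R.from_euler("xyz",s["eef_rot"],degrees=True).as_matrix(),s
E
python3 - <<'E'
from h import *
c=cap("top"); crop(c,190,130,420,260,3,"topc.png")
c=cap("scene"); crop(c,180,140,400,260,3,"scenec.png")
E
```

```text
(no output)
```

View pics/topc.png

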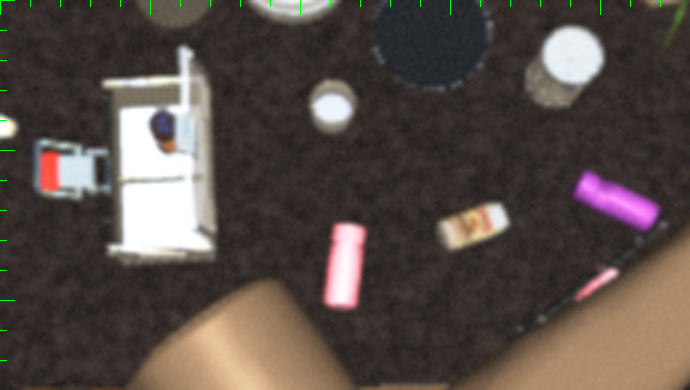

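View pics/scenec.png

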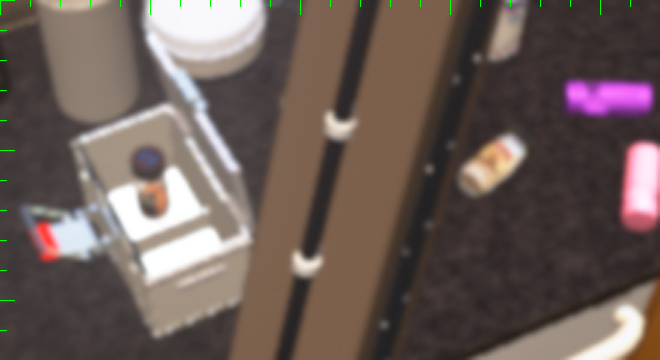

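```bash
python3 - <<'E'
from h import *
np.set_printoptions(precision=3,suppress=True)
c=cap("top");s=cap("scene")
T=lambda x,y:(190+x/3,130+y/3)
S=lambda x,y:(180+x/3,140+y/3)
print("jar ends",atz(c,*T(440,237),.02),atz(c,*T(506,215),.02))
print("jar ends sc",atz(s,*S(470,185),.02),atz(s,*S(518,145),.02))
print("tub rim corners top NW",atz(c,*T(105,84),.12),"SW",atz(c,*T(108,250),.12),"SE",atz(c,*T(213,248),.12))
print("scene: far-left",atz(s,*S(75,143),.12),"near-left",atz(s,*S(145,275),.12),"near right",atz(s,*S(250,238),.12),"far right",atz(s,*S(172,106),.12))
print("lever pad",tri([(c,*T(49,172)),(s,*S(46,240))]))
print("packed cap",tri([(c,*T(163,124)),(s,*S(147,160))]))
for n,p,z in [("cup",(333,106),.064)]: print(n,atz(c,*T(*p),z))
for n,p,z in [("mug",(177,167),.09),("salt",(158,190),.09),("tin",(152,211),.058)]: print(n,atz(c,*p,z))
p,r,st=tcp(); print(p,r)
E
```

```text
jar ends [ 0.439 -0.335  0.02 ] [ 0.467 -0.424  0.02 ]
jar ends sc [ 0.436 -0.333  0.02 ] [ 0.465 -0.42   0.02 ]
tub rim corners top NW [0.628 0.095 0.12 ] SW [0.414 0.089 0.12 ] SE [ 0.414 -0.041  0.12 ]
scene: far-left [0.625 0.097 0.12 ] near-left [0.419 0.091 0.12 ] near right [ 0.414 -0.031  0.12 ] far right [ 0.629 -0.026  0.12 ]
lever pad (array([0.519, 0.169, 0.105]), [np.float64(0.001429380276356548), np.float64(0.0014293802763566512)])
packed cap (array([0.58 , 0.025, 0.1  ]), [np.float64(0.0017253140818508483), np.float64(0.0017253140818508771)])
cup [ 0.609 -0.196  0.064]
mug [0.605 0.287 0.09 ]
salt [0.514 0.358 0.09 ]
tin [0.438 0.389 0.058]
[ 0.206 -0.643  0.226] [[-0.    -0.952 -0.305]
 [ 0.    -0.305  0.952]
 [-1.     0.     0.   ]]
```

```bash
python3 - <<'E'
from h import *
np.set_printoptions(precision=3,suppress=True)
c=cap("wrist");p,r,st=tcp()
for d in [0,.03,.06,.09,.12,.15]:
    q=p+r[:,1]*d; print(d,proj(c,q),proj(c,[q[0],q[1],.02]))
m=np.array([.452,-.379,0])-[p[0],p[1],0]; print("delta in tool y,z cm",100*m@r[:,1],100*m@r[:,2])
E
```

```text
0 [[278.32  254.582]] [[277.877 179.589]]
0.03 [[278.395 195.627]] [[277.902 151.675]]
0.06 [[278.475 131.186]] [[277.927 122.763]]
0.09 [[278.559  61.65 ]] [[277.953  92.899]]
0.12 [[278.644 -11.955]] [[277.981  62.154]]
0.15 [[278.726 -87.548]] [[278.009  30.628]]
delta in tool y,z cm -31.4954911293905 17.61621370227441
```

```bash
python3 -m handwheel '[0,-3.5,2,10, 0,-7,4,20, 0,-10.5,6,30, 0,-14,8,40, 0,-17.5,10,50, 0,-21,12,60, 0,-24.5,13.8,70, 0,-28,15.7,80, 0,-31.5,17.6,90.3, 0,-31.5,17.6,90.3]' 8.7
python3 - <<'E'
from h import *
c=cap("wrist","w1.png"); crop(c,180,60,380,260,3,"w1c.png");crop(cap("top"),190,130,420,260,3,"topc1.png")
E
```

```text
time_s: 1.65
tcp_pos: [0.4538, -0.3775, 0.2267]
eef_rot: [-17.3, 90.0, 0.1]
contact_force: [0.1, 0.1, 0.1]
gripper_width: 0.087
```

View pics/w1.png

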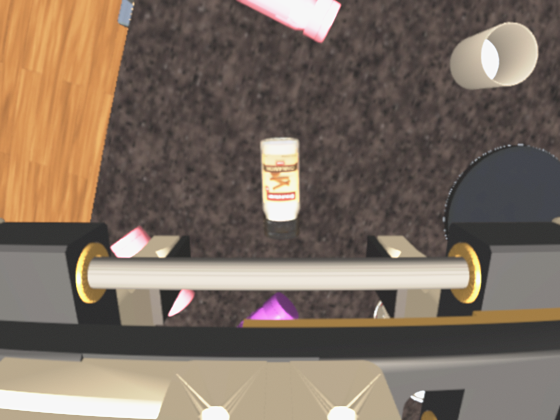

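View pics/w1c.png

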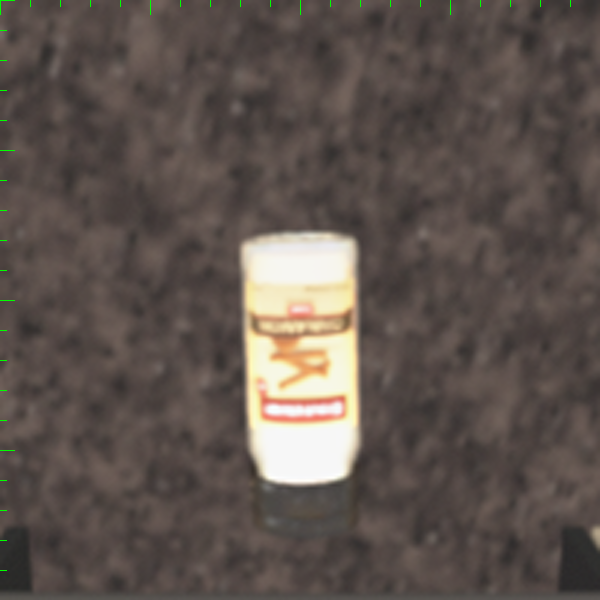

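```bash
python3 - <<'E'
from h import *
np.set_printoptions(precision=4,suppress=True)
c=cap("wrist");p,r,st=tcp();print(p,r)
for n,u,v,z in [("base",300,240,.03),("base mid",300,237,.0205),("shoulder",303,470,.0205),("cap start",306,482,.041),("cap end top",307,520,.041),("cap end",307,532,.0205)]:
    q=atz(c,180+u/3,60+v/3,z); d=q-p; print(n,q,"tool y,z cm",100*d@r[:,1],100*d@r[:,2])
E
```

```text
[ 0.4519 -0.3793  0.2266] [[-0.0001 -0.3016  0.9534]
 [-0.      0.9534  0.3016]
 [-1.     -0.     -0.0001]]
base [ 0.441  -0.3383  0.03  ] tool y,z cm 4.24088264708936 0.201150588088608
base mid [ 0.4409 -0.3379  0.0205] tool y,z cm 4.281624562675133 0.20624853469235474
shoulder [ 0.4678 -0.4184  0.0205] tool y,z cm -4.208051524231446 0.34410589882129694
cap start [ 0.4682 -0.4165  0.041 ] tool y,z cm -4.037065502151603 0.4312959925683163
cap end top [ 0.4728 -0.4298  0.041 ] tool y,z cm -5.440085786290753 0.4733477954057578
cap end [ 0.4767 -0.441   0.0205] tool y,z cm -6.633662964679795 0.5040667031927694
```

```bash
python3 -m handwheel '[3,-2.5,0.2,-0.8, 7,-5,0.46,-1.6, 11,-5,0.46,-1.6, 15,-5,0.46,-1.6, 18,-5,0.46,-1.6, 20,-5,0.46,-1.6, 21.3,-5,0.46,-1.6, 22.1,-5,0.46,-1.6, 22.1,-5,0.46,-1.6, 22.1,-5,0.46,-1.6]' 8.7
python3 -m handwheel '[0,0,0,0,0,0,0,0,0,0,0,0,0,0,0,0,0,0,0,0,0,0,0,0,0,0,0,0,0,0,0,0,0,0,0,0,0,0,0,0]' 3 5
python3 - <<'E'
from h import *
c=cap("wrist","w2.png");print(tcp()[2]["gripper_width"])
E
```

```text
time_s: 3.05
tcp_pos: [0.472, -0.4259, 0.0064]
eef_rot: [-49.8, 89.9, -30.7]
contact_force: [0.2, -0.4, -0.2]
gripper_width: 0.0874
time_s: 4.3
tcp_pos: [0.4715, -0.4256, 0.0055]
eef_rot: [-55.2, 90.0, -36.1]
contact_force: [0.4, 0.5, -0.0]
gripper_width: 0.0404
0.040484447115260974
```

View pics/w2.png

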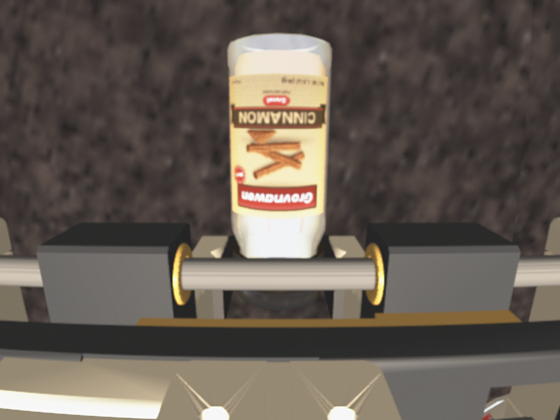

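```bash
python3 -m handwheel '[-0.8,0.2,0,0, -1.7,0.5,0,0, -3.2,1.26,0,0, -4.5,2.26,0,0, -5.6,3.48,0,0, -6.5,4.87,0,0, -7.1,6.4,0,0, -7.5,8.0,0,0, -7.6,9.66,0,0, -7.4,11.3,0,0]'
python3 - <<'E'
from h import *
print(tcp()[0]);c=cap("wrist","w3.png");c=cap("scene","s3.png");crop(c,300,120,440,230,4,"s3c.png");crop(cap("top"),270,150,410,260,4,"t3c.png")
E
```

```text
time_s: 5.6
tcp_pos: [0.4342, -0.3176, 0.0795]
eef_rot: [7.1, 90.0, 26.1]
contact_force: [-0.1, 0.9, -1.1]
gripper_width: 0.0404
[ 0.43421156 -0.31758478  0.07947116]
```

View pics/w3.png

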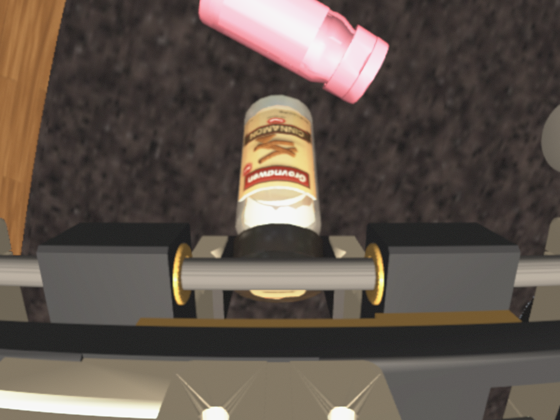

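View pics/s3.png

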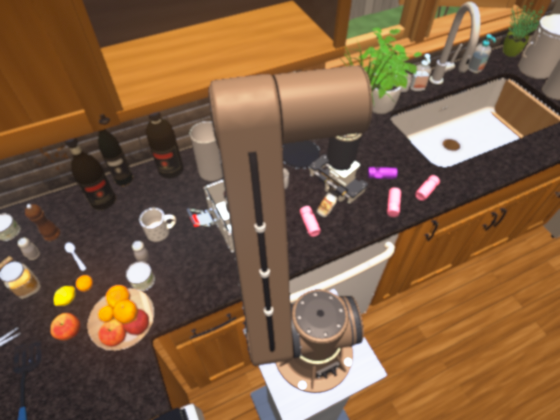

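View pics/t3c.png

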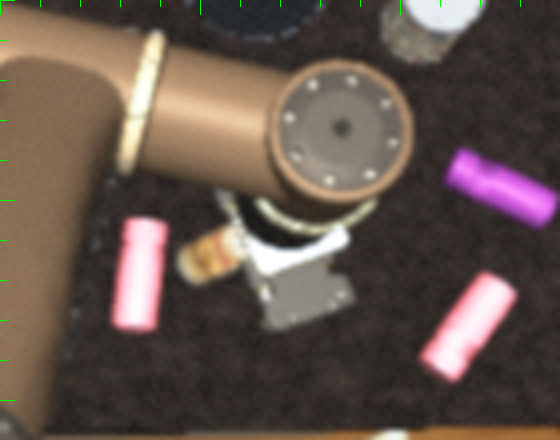

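```bash
python3 -m handwheel '[-1,-1,0,0, -1,-2,0,0, -1,-3.5,0,0, -1,-5,0,0, -1,-6.5,0,0, -1,-8,0,0, -1,-8,0,0, -1,-8,0,0, -1,-8,0,0, -1,-8,0,0]' 3 3
python3 - <<'E'
from h import *
print(tcp()[0]);c=cap("wrist","w4.png");c=cap("scene","s4.png");crop(c,300,120,440,230,4,"s4c.png")
E
```

```text
time_s: 7.0
tcp_pos: [0.4608, -0.394, 0.0898]
eef_rot: [-42.2, 90.0, -23.1]
contact_force: [-0.1, -0.0, -0.6]
gripper_width: 0.0409
[ 0.46075879 -0.39401024  0.08977867]
```

View pics/w4.png

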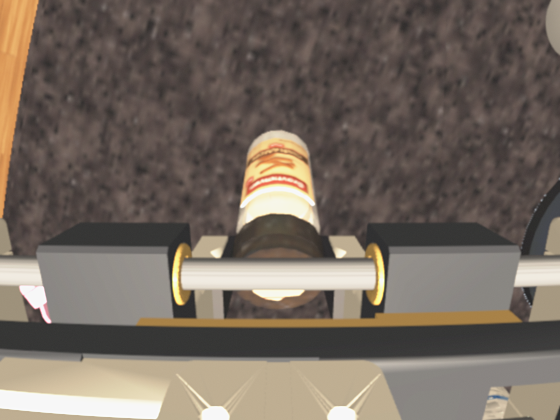

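View pics/s4c.png

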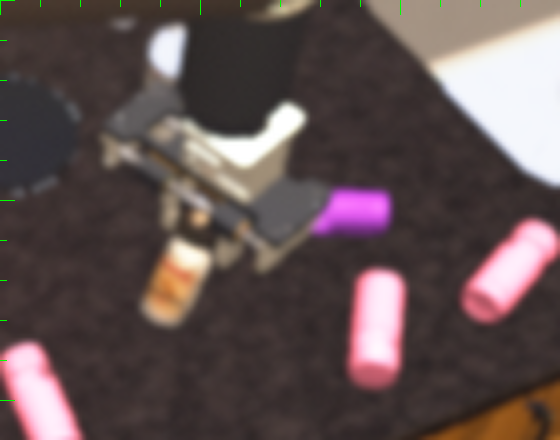

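```bash
cat > tilt.py <<'E'
from h import *
def tilt(row,d=.0925,off=.015,c=None):
    c=c or cap("wrist");p,r,st=tcp();piv=p-r[:,0]*off
    best=[]
    for ph in range(0,91,3):
        a=np.radians(ph); ax=r[:,1]*np.cos(a)+r[:,0]*np.sin(a); n=-r[:,1]*np.sin(a)+r[:,0]*np.cos(a)
        t=np.linspace(0,2*np.pi,40)
        q=piv+ax*d+.0205*(np.outer(np.cos(t),n)+np.outer(np.sin(t),r[:,2]))
        best.append((ph,proj(c,q)[:,1].min().round(1),(1000*q[:,2].min()).round(1)))
    for b in best:
        if abs(b[1]-row)<20: print(b)
E
python3 -c "
from tilt import *
tilt(131)"
```

```text
(57, np.float64(113.4), np.float64(16.0))
(60, np.float64(119.5), np.float64(14.4))
(63, np.float64(125.6), np.float64(13.0))
(66, np.float64(131.8), np.float64(11.9))
(69, np.float64(138.1), np.float64(11.0))
(72, np.float64(144.4), np.float64(10.4))
(75, np.float64(150.7), np.float64(10.1))
```

```bash
python3 -m handwheel '[0.6,0,0,0, 1.0,0.5,0,0, 1.1,1.2,0,0, 1.1,2,0,0, 1.1,2.8,0,0, 1.1,3.6,0,0, 1.1,4.4,0,0, 1.2,5.2,0,0, 1.25,5.5,0,0, 1.25,5.5,0,0]' 3 3
python3 - <<'E'
from h import *
print(tcp()[0]);c=cap("wrist","w5.png");c=cap("scene","s5.png");crop(c,300,120,440,230,4,"s5c.png")
from tilt import *
tilt(160)
E
```

```text
time_s: 8.4
tcp_pos: [0.4428, -0.3422, 0.0771]
eef_rot: [-152.3, 90.0, -133.3]
contact_force: [0.2, -0.2, -1.2]
gripper_width: 0.0409
[ 0.44277205 -0.3421732   0.07708498]
(72, np.float64(144.4), np.float64(-2.2))
(75, np.float64(150.7), np.float64(-2.6))
(78, np.float64(157.1), np.float64(-2.7))
(81, np.float64(163.5), np.float64(-2.5))
(84, np.float64(170.0), np.float64(-2.1))
(87, np.float64(176.4), np.float64(-1.4))
```

View pics/w5.png

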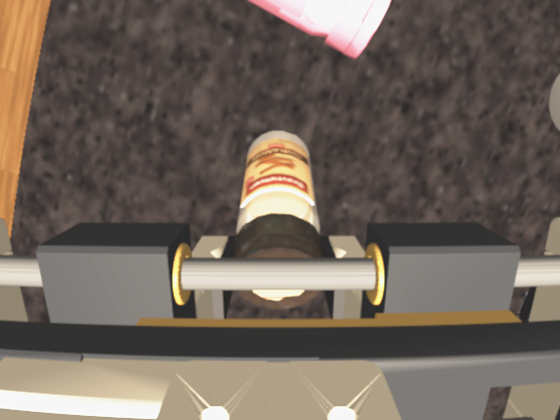

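View pics/s5c.png

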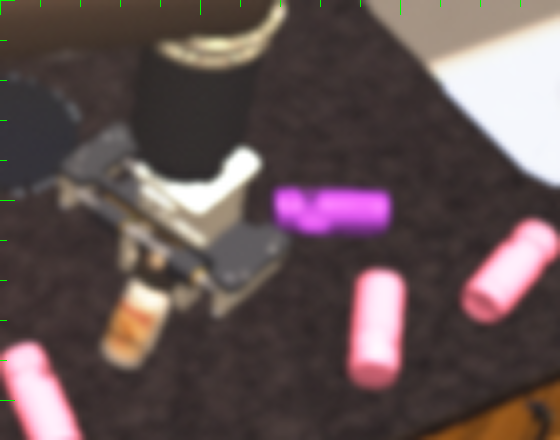

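```bash
python3 -m handwheel '[-1,-2,0,0, -1,-5,0,0, -0.5,-6,0,0, 0.2,-6,0,0, 0.3,-5,0,0, 0.3,-3.8,0,0, 0.3,-2.6,0,0, 0.3,-1.4,0,0, 0.3,-0.2,0,0, 0.2,0,0,0]' 3 3
python3 - <<'E'
from h import *
print(tcp()[0]);c=cap("wrist","w6.png");c=cap("scene","s5.png")
from tilt import *
tilt(160)
E
```

```text
time_s: 9.8
tcp_pos: [0.4425, -0.3414, 0.0753]
eef_rot: [41.7, 90.0, 60.8]
contact_force: [0.0, -0.4, -1.4]
gripper_width: 0.0405
[ 0.44251936 -0.341412    0.07527511]
(72, np.float64(144.7), np.float64(-4.0))
(75, np.float64(151.0), np.float64(-4.3))
(78, np.float64(157.4), np.float64(-4.4))
(81, np.float64(163.8), np.float64(-4.2))
(84, np.float64(170.2), np.float64(-3.8))
(87, np.float64(176.7), np.float64(-3.1))
```

View pics/w6.png

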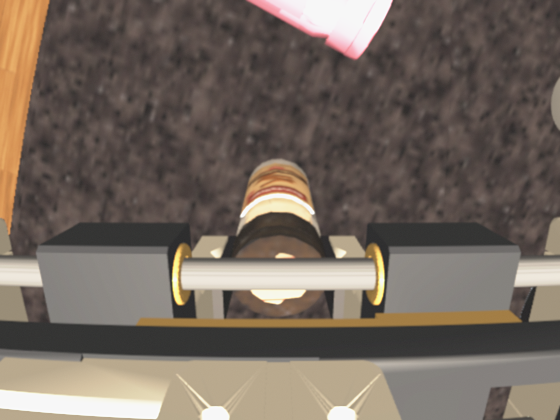

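```bash
python3 -m handwheel '[-1,-2,0,0, -1,-4,0,0, -0.3,-4.5,0,0, 0.1,-4.5,0,0, 0.2,-3.5,0,0, 0.2,-2.5,0,0, 0.2,-1.5,0,0, 0.25,-0.5,0,0, 0.25,0.3,0,0, 0.2,0.3,0,0]' 3 3
python3 - <<'E'
from h import *
print(tcp()[0]);c=cap("wrist","w7.png");c=cap("scene","s7.png");crop(c,300,120,440,230,4,"s7c.png")
from tilt import *
tilt(170)
E
```

```text
time_s: 11.2
tcp_pos: [0.4417, -0.3389, 0.0733]
eef_rot: [-22.5, 90.0, -3.4]
contact_force: [1.0, -0.7, -1.5]
gripper_width: 0.0405
[ 0.44166467 -0.3389131   0.07329747]
(75, np.float64(150.8), np.float64(-6.5))
(78, np.float64(157.2), np.float64(-6.5))
(81, np.float64(163.6), np.float64(-6.4))
(84, np.float64(170.0), np.float64(-5.9))
(87, np.float64(176.5), np.float64(-5.2))
(90, np.float64(183.0), np.float64(-4.3))
```

View pics/w7.png

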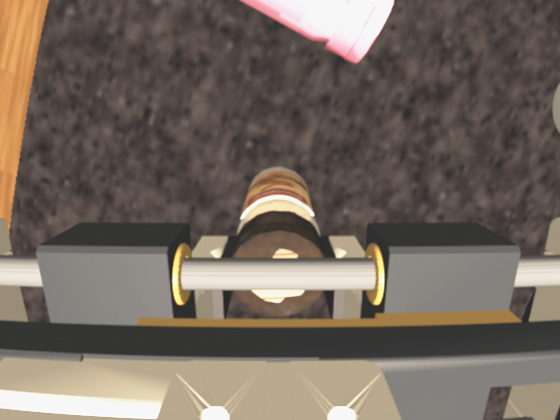

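View pics/s7c.png

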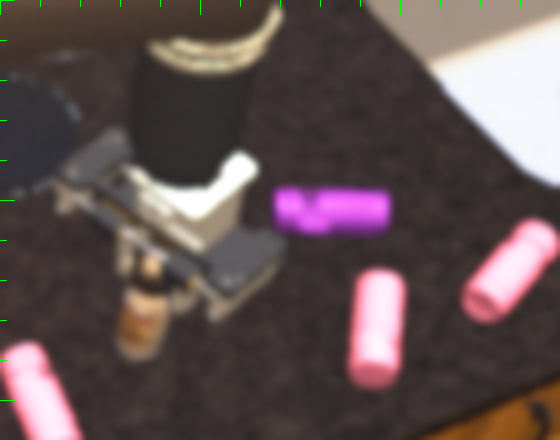

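```bash
python3 -m handwheel '[0,0,0,0,0,0,0,0,0,0,0,0,0,0,0,0,0,0,0,0,0,0,0,0,0,0,0,0,0,0,0,0,0,0,0,0,0,0,0,0]' 5.5
python3 - <<'E'
from h import *
print(tcp()[0]);c=cap("wrist","w8.png")
from tilt import *
tilt(185)
E
```

```text
time_s: 12.6
tcp_pos: [0.4418, -0.3395, 0.0731]
eef_rot: [-10.5, 90.0, 8.5]
contact_force: [-0.3, -0.2, 0.6]
gripper_width: 0.055
[ 0.44179138 -0.3395      0.07306874]
(84, np.float64(169.9), np.float64(-6.1))
(87, np.float64(176.4), np.float64(-5.4))
(90, np.float64(182.9), np.float64(-4.4))
```

View pics/w8.png

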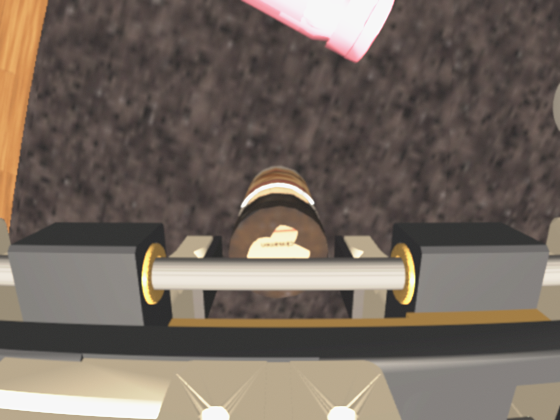

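```bash
python3 - <<'E'
from h import *
np.set_printoptions(precision=4,suppress=True)
c=cap("wrist");p,r,st=tcp();crop(c,200,150,360,310,4,"w8c.png")
t=np.linspace(0,2*np.pi,60)
for y in [0,.004,.008,.012,.016]:
    q=lambda z:np.c_[p[0]+r[0,1]*y+.0205*np.cos(t),p[1]+r[1,1]*y+.0205*np.sin(t),0*t+z]
    print(y,[ (proj(c,q(z))[:,1].min().round(),proj(c,q(z))[:,1].max().round(), proj(c,q(z))[:,0].min().round(),proj(c,q(z))[:,0].max().round()) for z in (0,.084,.105)])
E
```

```text
0 [(np.float64(184.0), np.float64(240.0), np.float64(249.0), np.float64(308.0)), (np.float64(220.0), np.float64(301.0), np.float64(235.0), np.float64(323.0)), (np.float64(236.0), np.float64(327.0), np.float64(229.0), np.float64(329.0))]
0.004 [(np.float64(178.0), np.float64(235.0), np.float64(249.0), np.float64(308.0)), (np.float64(211.0), np.float64(294.0), np.float64(235.0), np.float64(323.0)), (np.float64(226.0), np.float64(319.0), np.float64(228.0), np.float64(330.0))]
0.008 [(np.float64(172.0), np.float64(230.0), np.float64(249.0), np.float64(308.0)), (np.float64(203.0), np.float64(286.0), np.float64(234.0), np.float64(324.0)), (np.float64(216.0), np.float64(310.0), np.float64(228.0), np.float64(330.0))]
0.012 [(np.float64(167.0), np.float64(224.0), np.float64(249.0), np.float64(308.0)), (np.float64(194.0), np.float64(279.0), np.float64(234.0), np.float64(324.0)), (np.float64(206.0), np.float64(302.0), np.float64(228.0), np.float64(331.0))]
0.016 [(np.float64(161.0), np.float64(219.0), np.float64(249.0), np.float64(308.0)), (np.float64(185.0), np.float64(271.0), np.float64(234.0), np.float64(324.0)), (np.float64(196.0), np.float64(293.0), np.float64(227.0), np.float64(331.0))]
```

View pics/w8c.png

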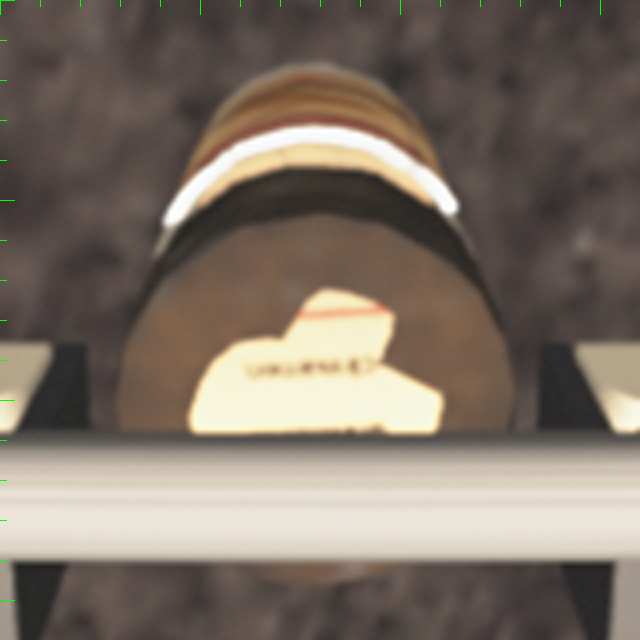

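```bash
python3 -m handwheel '[0,0.4,0,0, 0,0.8,0,0, 0,1.25,0,0, 0,1.25,0,0,0,1.25,0,0,0,1.25,0,0,0,1.25,0,0,0,1.25,0,0,0,1.25,0,0,0,1.25,0,0]' 5.5 
python3 -m handwheel '[0,0,0,0,0,0,0,0,0,0,0,0,0,0,0,0,0,0,0,0,-0.5,0,0,0,-1.5,0,0,0,-3,0,0,0,-5,0,0,0,-7,0,0,0]' 3 15
python3 - <<'E'
from h import *
np.set_printoptions(precision=4,suppress=True)
c=cap("wrist","w9.png")
import cv2
t=cap("top");s=cap("scene")
im=cv2.imread("pics/top0.png"),cv2.imread("pics/scene0.png")
cv2.imwrite("pics/a.png",cv2.resize(im[0][125:225,190:290],None,fx=6,fy=6,interpolation=2))
cv2.imwrite("pics/b.png",cv2.resize(im[1][140:260,180:280],None,fx=5,fy=5,interpolation=2))
E
```

```text
time_s: 14.0
tcp_pos: [0.4377, -0.3277, 0.0731]
eef_rot: [-141.7, 90.0, -122.7]
contact_force: [0.1, 0.6, -0.1]
gripper_width: 0.055
time_s: 15.25
tcp_pos: [0.4378, -0.3278, 0.1448]
eef_rot: [-41.1, 89.9, -22.0]
contact_force: [0.2, 0.1, -1.0]
gripper_width: 0.0404
```

View pics/w9.png

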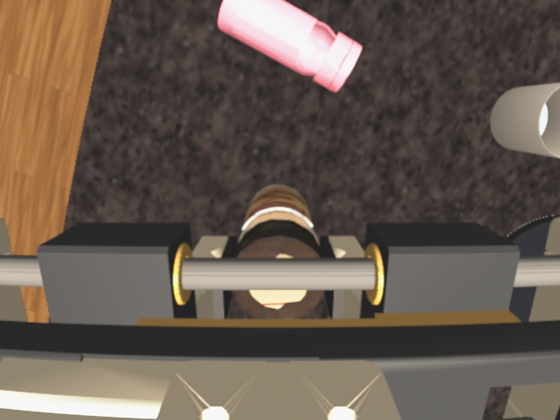

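View pics/a.png

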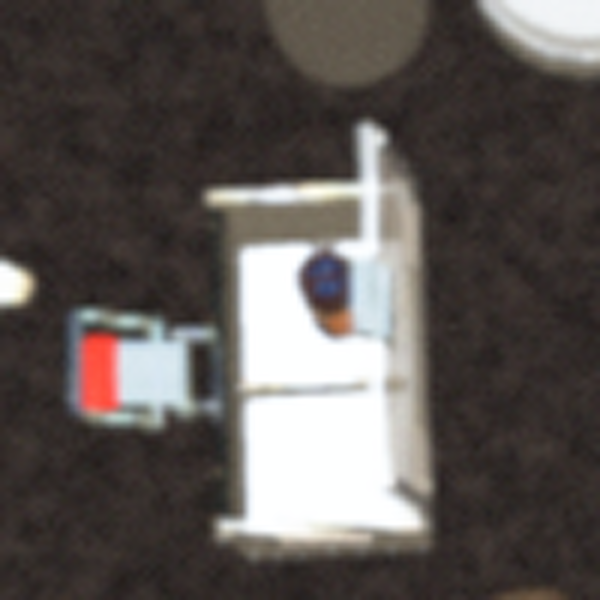

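View pics/b.png

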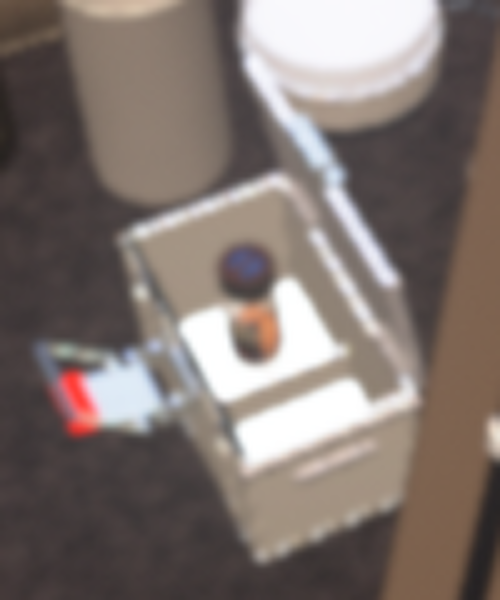

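```bash
python3 - <<'E'
from h import *
np.set_printoptions(precision=4,suppress=True)
t=cap("top");s=cap("scene")
A=lambda x,y:(190+x/6,125+y/6); B=lambda x,y:(180+x/5,140+y/5)
for n,a,b in [("lid far corner",(370,128),(250,55)),("keeper",(372,297),(318,150)),("bar",(73,362),(42,390)),("bar farend",(75,310),(38,347)),("pad",(98,372),(78,402)),("tub far left",(205,197),(123,237)),("tub near left",(217,528),(238,470)),("tub nr right",(428,522),(412,400)),("packed cap",(327,280),(247,262)),("bail pin",(205,370),(165,370))]:
    print(n,*tri([(t,*A(*a)),(s,*B(*b))]))
E
```

```text
lid far corner [ 0.6325 -0.0152  0.2429] [np.float64(0.0029430001825498354), np.float64(0.0029430001825498744)]
keeper [ 0.5273 -0.0187  0.2533] [np.float64(0.001000006376946178), np.float64(0.0010000063769462278)]
bar [0.5259 0.1857 0.116 ] [np.float64(0.004563638652678143), np.float64(0.004563638652678323)]
bar farend [0.5556 0.1802 0.1255] [np.float64(0.0014664242185602823), np.float64(0.0014664242185602988)]
pad [0.5204 0.1693 0.1007] [np.float64(0.0005324336832353139), np.float64(0.000532433683235465)]
tub far left [0.6285 0.098  0.1187] [np.float64(0.0008510431324830267), np.float64(0.0008510431324831394)]
tub near left [0.4184 0.0926 0.1074] [np.float64(0.0020452392451687333), np.float64(0.0020452392451687645)]
tub nr right [ 0.4229 -0.0364  0.1003] [np.float64(0.005427385676712137), np.float64(0.005427385676712124)]
packed cap [0.5769 0.0237 0.1077] [np.float64(0.001994017325672834), np.float64(0.00199401732567285)]
bail pin [0.5235 0.1045 0.0937] [np.float64(0.0033150014203279145), np.float64(0.0033150014203278573)]
```

```bash
cat > rel.py <<'E'
from h import *
def rel(x,y,z,jaw=None):
    p,r,st=tcp();d=np.array([x,y,z])-p
    a=np.degrees(np.arctan2(r[1,2],r[0,2])); 
    print("tcp",p.round(4),"jaw",round(a,2),"rel cm",(100*d@r).round(2),"turn",None if jaw is None else round((a-jaw+90)%180-90,2))
E
python3 -c "
from rel import *
rel(.475,.048,.36,1.5)"
```

```text
tcp [ 0.4375 -0.3275  0.1431] jaw 19.04 rel cm [-21.68  34.28  15.8 ] turn 17.54
```

```bash
python3 -m handwheel '[-2,0,0,0, -5,0,0,0, -9,0,0,0, -13,1,0.5,0, -17,3,1.3,2, -20,6,2.7,5, -21.6,9,4.1,8, -21.6,12,5.5,11, -21.6,15,6.9,14, -21.6,18,8.3,17.5]'
python3 -m handwheel '[0,2.5,0,0, 0,5.5,0,0, 0,8.5,0,0, 0,11.5,0,0, 0,14.5,0,0, 0,16.5,0,0, 0,17,0,0, 0,17.2,0,0, 0,17.2,0,0, 0,17.2,0,0]'
python3 -c "
from rel import *
rel(.475,.048,.36,1.5)
cap('wrist','w10.png');cap('scene','s10.png')"
```

```text
time_s: 16.75
tcp_pos: [0.4567, -0.1765, 0.3558]
eef_rot: [82.9, 86.7, 88.1]
contact_force: [0.6, -0.7, -1.5]
gripper_width: 0.0404
time_s: 18.0
tcp_pos: [0.4491, -0.1117, 0.3528]
eef_rot: [80.3, 82.7, 89.8]
contact_force: [-0.5, -0.3, -1.5]
gripper_width: 0.0404
tcp [ 0.4491 -0.1117  0.3528] jaw 9.43 rel cm [ 1.32 15.29  5.18] turn 7.93
```

View pics/w10.png

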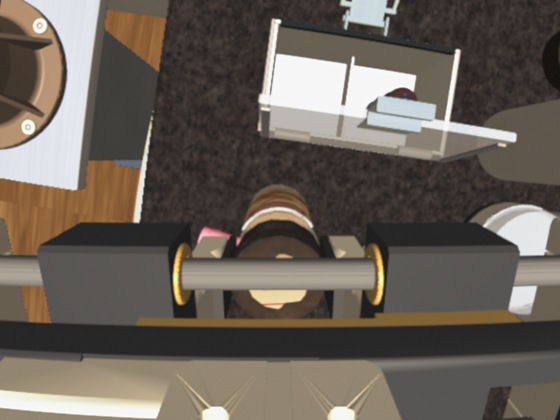

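View pics/s10.png

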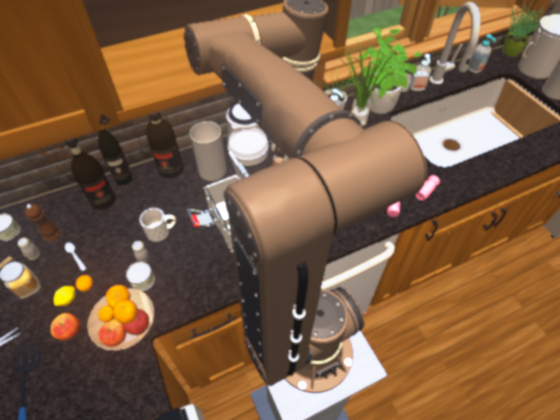

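```bash
python3 -c "
from rel import *
p,r,st=tcp();print(st['joints'].round(1),st['qd'].round(2));print(r.round(3))"
```

```text
[   3.9   -2.    -8.    -7.4  -83.6 -173.6] [-0.1  -0.07  0.11 -0.01 -0.1   0.07]
[[ 0.    -0.165  0.986]
 [ 0.128  0.978  0.164]
 [-0.992  0.126  0.022]]
```

```bash
python3 -m handwheel '[0,0,0,-5,0,0,0,-10,0,0,0,-13,0,0,0,-13,0,0,0,-13,0,0,0,-13,0,0,0,-13,0,0,0,-13,0,0,0,-13,0,0,0,-13]'
python3 -c "
from rel import *
rel(.475,.055,.36,14)
p,r,st=tcp();print(st['joints'].round(1));print(r.round(3))"
```

```text
time_s: 19.35
tcp_pos: [0.4491, -0.1116, 0.3528]
eef_rot: [67.3, 82.7, 89.8]
contact_force: [0.2, -0.3, -0.9]
gripper_width: 0.0405
tcp [ 0.4491 -0.1116  0.3528] jaw 22.35 rel cm [ 1.42 14.36  8.75] turn 8.35
[   3.9   -2.1   -8.    -7.4  -83.6 -160.6]
[[ 0.    -0.383  0.924]
 [ 0.128  0.916  0.38 ]
 [-0.992  0.118  0.049]]
```

```bash
python3 -m handwheel '[0,0,0,-10.6,0,0,0,-21.2,0,0,0,-31.8,0,0,0,-42.4,0,0,0,-53,0,0,0,-63.6,0,0,0,-74.2,0,0,0,-84.8,0,0,0,-95.4,0,0,0,-106]'
python3 -m handwheel '[0,0,0,-10.6,0,0,0,-21.2,0,0,0,-31.8,0,0,0,-42.4,0,0,0,-53,0,0,0,-63.6,0,0,0,-74.2,0,0,0,-84.8,0,0,0,-95.4,0,0,0,-106]'
python3 -m handwheel '[0,0,0,-10.6,0,0,0,-21.2,0,0,0,-31.8,0,0,0,-42.4,0,0,0,-53,0,0,0,-63.6,0,0,0,-74.2,0,0,0,-84.8,0,0,0,-95.4,0,0,0,-106]'
python3 -c "
from rel import *
rel(.475,.052,.36,5)
p,r,st=tcp();print(st['joints'].round(1));print(r.round(3))"
```

```text
time_s: 20.6
tcp_pos: [0.4491, -0.1117, 0.3528]
eef_rot: [-39.0, 82.7, 89.8]
contact_force: [0.6, -0.2, -1.1]
gripper_width: 0.0405
time_s: 21.85
tcp_pos: [0.4491, -0.1116, 0.3528]
eef_rot: [-145.1, 82.7, 89.8]
contact_force: [-0.5, 0.1, -1.0]
gripper_width: 0.0405
time_s: 23.1
tcp_pos: [0.4491, -0.1117, 0.3528]
eef_rot: [109.0, 82.7, 89.8]
contact_force: [0.3, 0.3, -1.7]
gripper_width: 0.0403
tcp [ 0.4491 -0.1117  0.3528] jaw -18.99 rel cm [ 1.38 16.27 -2.91] turn -23.99
[  3.9  -2.1  -8.   -7.4 -83.6 157.7]
[[ 0.     0.328  0.945]
 [ 0.128  0.937 -0.325]
 [-0.992  0.121 -0.042]]
```

```bash
python3 -m handwheel '[0,0,0,-10,0,0,0,-16,0,-1,0,-20,0,-2,0,-24,0,-3,0,-28,0,-4,0,-32,0,-5,0,-36,0,-6,0,-40,0,-7,0,-44,0,-8,0,-48]'
python3 -c "
from rel import *
rel(.475,.052,.36,5)
p,r,st=tcp();print(st['joints'].round(1));print(r.round(3))"
```

```text
time_s: 24.35
tcp_pos: [0.3404, -0.0107, 0.3463]
eef_rot: [17.3, 85.9, 42.2]
contact_force: [0.2, -0.2, -1.0]
gripper_width: 0.0403
tcp [ 0.3404 -0.0107  0.3463] jaw 24.9 rel cm [-0.35  0.03 14.91] turn 19.9
[ 31.4 -19.8 -24.6  -0.8 -81.1 173.6]
[[ 0.053 -0.422  0.905]
 [ 0.048  0.906  0.42 ]
 [-0.997  0.021  0.069]]
```

```bash
python3 -m handwheel '[-1.4,1,0,5,-1.4,2,0.5,10,-1.4,2,2.5,15,-1.4,1.5,5,20,-1.4,1,7.5,24,-1.2,0.5,10,28,-0.8,0.3,12.5,28,-0.4,0.1,14.2,28,-0.4,0,14.9,28,-0.4,0,14.9,28]'
python3 -c "
from rel import *
rel(.475,.052,.36,-3)
p,r,st=tcp();print(st['joints'].round(1));print(r.round(3))
cap('wrist','w11.png');cap('scene','s11.png')"
```

```text
time_s: 25.6
tcp_pos: [0.4757, 0.0509, 0.3604]
eef_rot: [45.4, 85.9, 42.2]
contact_force: [0.1, 0.3, -0.8]
gripper_width: 0.0405
tcp [0.4757 0.0509 0.3604] jaw -3.27 rel cm [ 0.05  0.11 -0.08] turn -0.27
[ 28.9  -4.3 -11.5  -1.  -78.8 148. ]
[[ 0.053  0.054  0.997]
 [ 0.048  0.997 -0.057]
 [-0.997  0.051  0.05 ]]
```

View pics/w11.png

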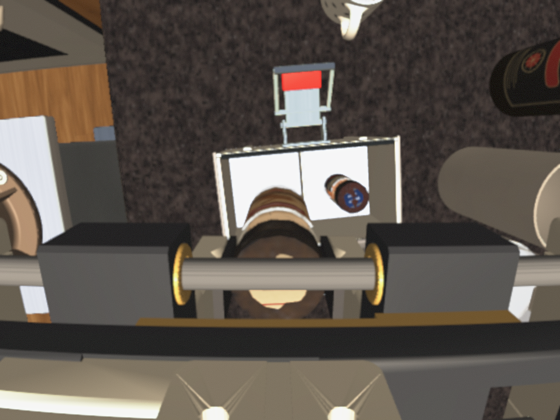

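```bash
python3 - <<'E'
from h import *
np.set_printoptions(precision=4,suppress=True)
c=cap("wrist");crop(c,190,40,430,240,3,"w11c.png")
for n,u,v,z in [("FL",215,154,.12),("FR",399,138,.12),("pad",301,80,.105),("bar",304,67,.12),("packed",350,195,.11),("mugbot",345,35,.05)]: print(n,atz(c,u,v,z))
E
```

```text
FL [0.4162 0.0896 0.12  ]
FR [0.6339 0.0961 0.12  ]
pad [0.5216 0.1691 0.105 ]
bar [0.5238 0.181  0.12  ]
packed [0.5759 0.0291 0.11  ]
mugbot [0.5894 0.2324 0.05  ]
```

View pics/w11c.png

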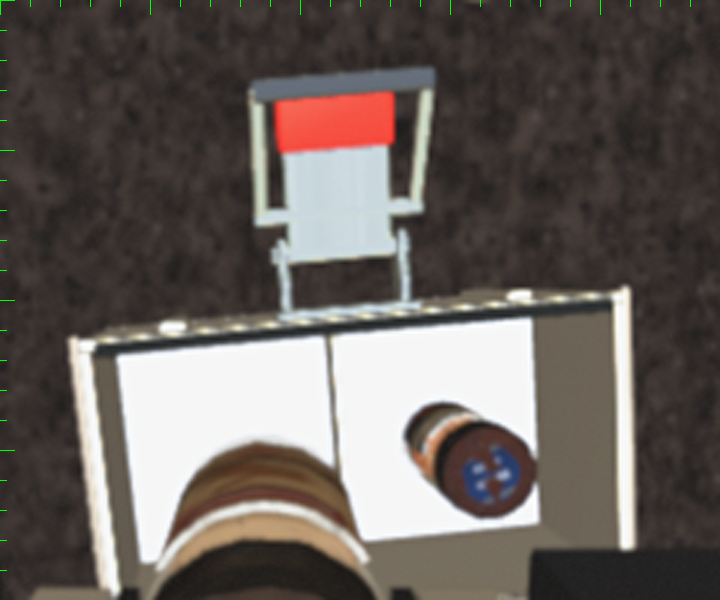

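```bash
python3 -m handwheel '[3,-0.15,-0.15,0,7,-0.35,-0.35,0,11,-0.55,-0.55,0,15,-0.75,-0.75,0,19,-0.95,-0.95,0,22,-1.1,-1.1,0,24.3,-1.22,-1.22,0,26,-1.3,-1.3,0,27,-1.36,-1.36,0,27.4,-1.38,-1.38,0]'
python3 -c "
from rel import *
rel(.475,.052,.079,-3)
cap('wrist','w12.png');cap('scene','s12.png')"
```

```text
time_s: 27.0
tcp_pos: [0.4758, 0.0511, 0.0858]
eef_rot: [45.2, 85.9, 42.1]
contact_force: [0.5, 0.4, -0.1]
gripper_width: 0.0405
tcp [0.4758 0.0511 0.0858] jaw -3.26 rel cm [ 0.68  0.05 -0.12] turn -0.26
```

View pics/w12.png

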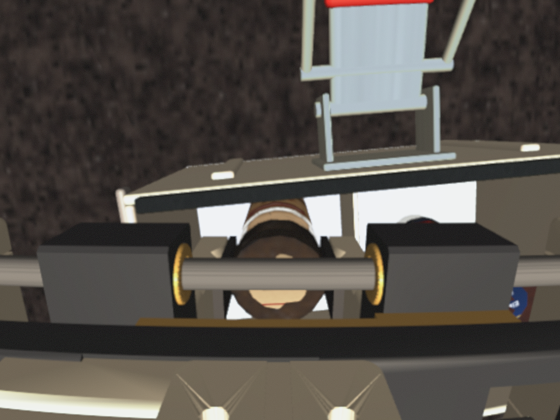

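Inside the empty half, hanging just above the floor. Lower the rest and release.

```bash
python3 -m handwheel '[0.15,0,0,0,0.3,-0.01,-0.01,0,0.45,-0.02,-0.02,0,0.6,-0.03,-0.03,0,0.7,-0.03,-0.03,0,0.7,-0.03,-0.03,0,0.7,-0.03,-0.03,0,0.7,-0.03,-0.03,0,0.7,-0.03,-0.03,0,0.7,-0.03,-0.03,0]'
python3 -m handwheel '[0,0,0,0,0,0,0,0,0,0,0,0,0,0,0,0,0,0,0,0,0,0,0,0,0,0,0,0,0,0,0,0,-1,0,0,0,-2.5,0.1,0.1,0]' 5.0
python3 -c "
from rel import *
rel(.475,.052,.079,-3)
cap('wrist','w13.png')"
```

```text
time_s: 28.35
tcp_pos: [0.4759, 0.0512, 0.0788]
eef_rot: [45.3, 85.9, 42.1]
contact_force: [-0.1, 0.6, -0.9]
gripper_width: 0.0404
time_s: 29.6
tcp_pos: [0.4752, 0.0507, 0.1042]
eef_rot: [45.5, 86.0, 42.3]
contact_force: [1.1, 0.5, -0.5]
gripper_width: 0.0496
tcp [0.4752 0.0507 0.1042] jaw -3.26 rel cm [ 2.52  0.   -0.16] turn -0.26
```

View pics/w13.png

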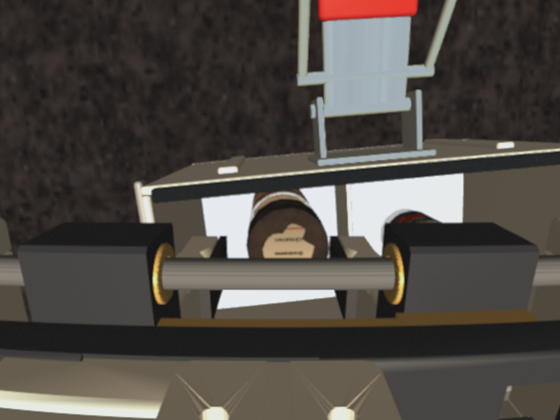

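```bash
python3 -m handwheel '[-3,0.15,0.15,0,-8,0.4,0.4,0,-13.5,0.7,0.7,0,-19,0.95,0.95,0,-22.9,1.2,1.65,0,-23.1,-3,2.4,0,-23.3,-8,3.3,0,-23.5,-12.1,3.9,0,-21.5,-12.2,3.9,0,-19,-12.4,3.9,0]'
python3 -c "
from rel import *
rel(.50,-.085,.214,-3)
cap('wrist','w14.png');cap('scene','s14.png');p,r,st=tcp();print(st['joints'].round(1));print(r.round(3))"
```

```text
time_s: 30.9
tcp_pos: [0.4977, -0.0849, 0.2892]
eef_rot: [44.7, 85.8, 41.5]
contact_force: [0.2, 0.6, -0.8]
gripper_width: 0.0501
tcp [ 0.4977 -0.0849  0.2892] jaw -3.36 rel cm [ 7.51 -0.39 -0.16] turn -0.36
[ 11.    0.6 -15.6  -2.3 -70.6 166.5]
[[ 0.049  0.056  0.997]
 [ 0.048  0.997 -0.058]
 [-0.998  0.051  0.046]]
```

View pics/w14.png

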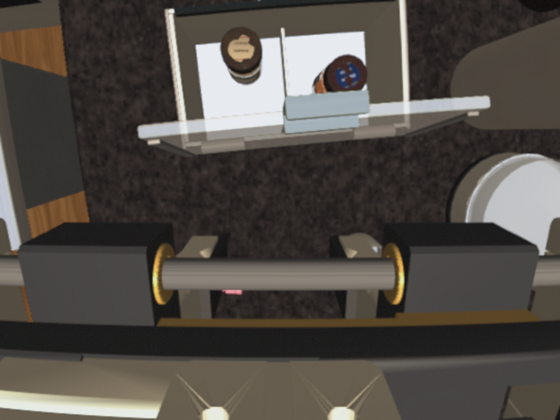

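View pics/s14.png

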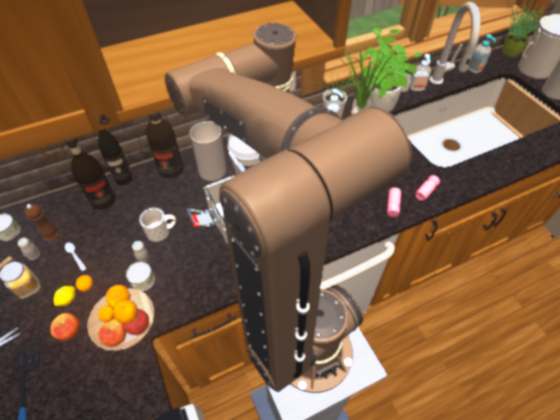

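```bash
python3 -m handwheel '[4,-0.2,-0.2,0,7.5,-0.4,-0.35,0,7.5,1,-0.4,0,7.5,2.5,-0.5,0,7.5,4.1,-0.6,0,7.8,5.5,-0.7,0,8.1,7,-0.8,0,8.4,8.45,-0.9,0,9.1,9.5,-1,0,9.9,10.6,-1.1,0]' 0
python3 -c "
from rel import *
rel(.50,.0265,.195,-3)
cap('wrist','w15.png')"
```

```text
time_s: 32.25
tcp_pos: [0.4977, 0.0278, 0.1945]
eef_rot: [45.4, 85.9, 42.2]
contact_force: [-0.2, -1.9, 0.8]
gripper_width: 0.0002
tcp [0.4977 0.0278 0.1945] jaw -3.26 rel cm [-0.04 -0.11  0.24] turn -0.26
```

View pics/w15.png

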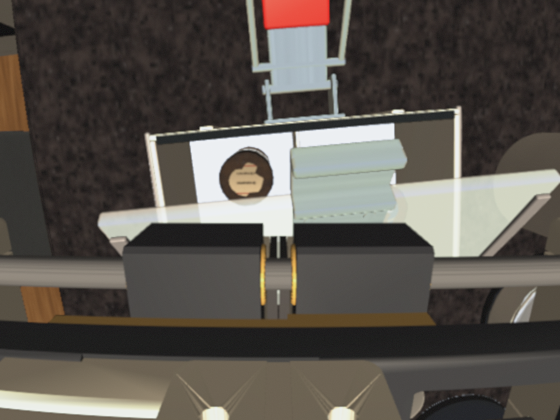

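```bash
python3 -m handwheel '[1,0.9,-0.08,0,2,1.7,-0.15,0,3.2,2.3,-0.25,0,4.45,2.75,-0.35,0,5.3,2.95,-0.4,0,6.15,3.1,-0.45,0,6.5,3.15,-0.5,0,6.6,3.15,-0.5,0,6.7,3.15,-0.5,0,6.7,3.15,-0.5,0]'
python3 -c "
from rel import *
rel(.50,.0265,.195,-3)
cap('wrist','w16.png');crop(cap('top'),190,125,290,225,6,'t16.png')"
```

```text
time_s: 33.55
tcp_pos: [0.498, 0.0617, 0.1306]
eef_rot: [45.0, 85.9, 41.8]
contact_force: [-4.5, -1.3, 10.0]
gripper_width: 0.0004
tcp [0.498  0.0617 0.1306] jaw -3.26 rel cm [-6.58 -3.17  0.72] turn -0.26
```

View pics/w16.png

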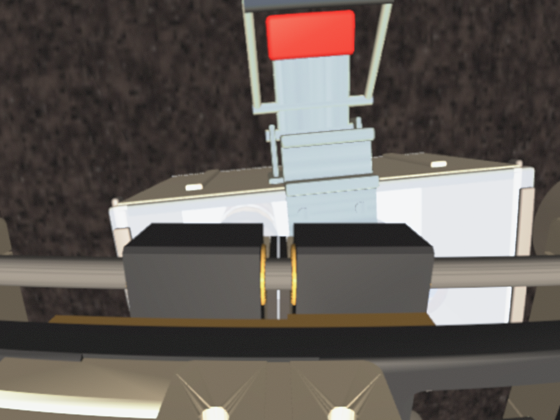

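```bash
python3 -m handwheel '[-2,0.1,0.1,0,-6,0.3,0.3,0,-10,0.5,1,0,-12,0.6,2,0,-12,0.6,3,0,-12,0.6,3,0,-12,0.6,3,0,-12,0.6,3,0,-12,0.6,3,0,-12,0.6,3,0]'
python3 - <<'E'
from rel import *
np.set_printoptions(precision=4,suppress=True)
c=cap('wrist','w17.png');crop(c,200,0,400,200,4,'w17c.png');t=cap('top');crop(t,190,125,290,225,6,'t17.png');crop(cap('scene'),180,140,280,260,5,'s17.png')
rel(.523,.215,.22,-3)
E
```

```text
time_s: 34.9
tcp_pos: [0.5218, 0.0604, 0.251]
eef_rot: [45.4, 85.9, 42.2]
contact_force: [-0.5, -0.0, -0.5]
gripper_width: 0.0006
tcp [0.5219 0.0604 0.2511] jaw -3.27 rel cm [ 3.86 15.26 -0.92] turn -0.27
```

View pics/w17c.png

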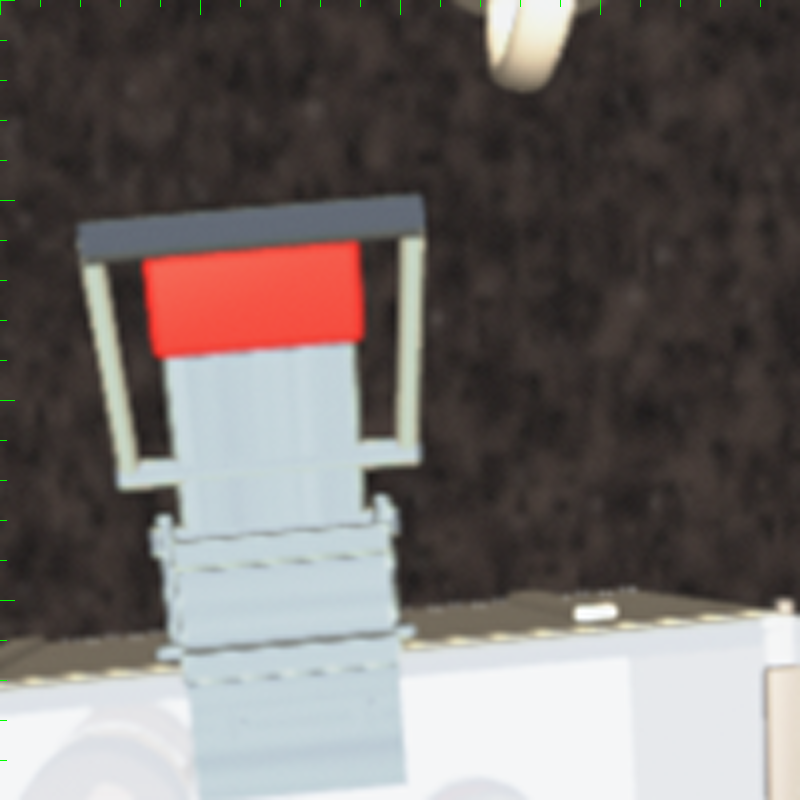

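View pics/s17.png

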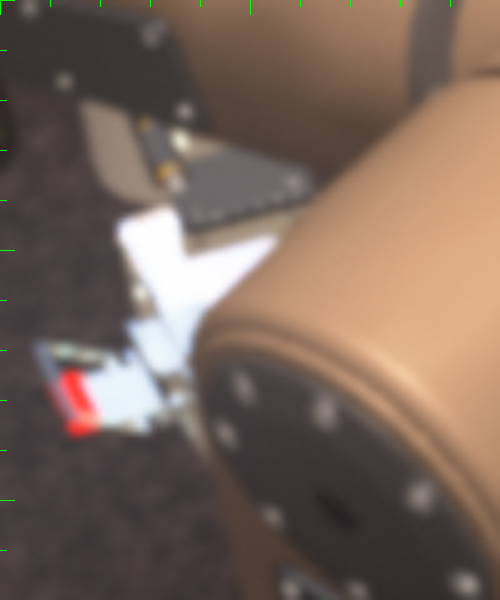

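View pics/t17.png

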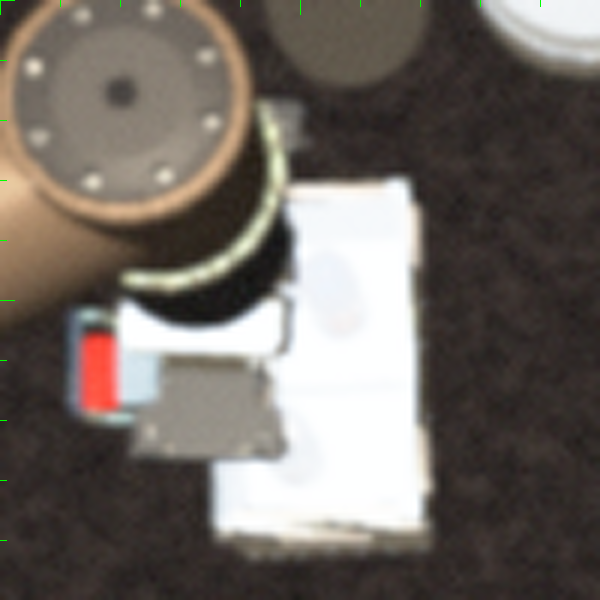

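```bash
python3 - <<'E'
from rel import *
np.set_printoptions(precision=4,suppress=True)
c=cap('wrist')
print(c['xyz'])
for z in (.11,.12,.13,.14):
    print(z,atz(c,200+251/4,228/4,z), (atz(c,200+81/4,240/4,z)-atz(c,200+422/4,214/4,z))[:2])
print("pad mid",atz(c,200+254/4,299/4,.105),"pad outer edge",atz(c,200+252/4,252/4,.11),"pad in",atz(c,200+257/4,348/4,.10),"bail pin",atz(c,200+268/4,465/4,.094),"lever pin?",atz(c,200+275/4,535/4,.09))
print("keeper lip",atz(c,200+280/4,540/4,.135),"lid edge",atz(c,200+290/4,650/4,.13))
E
```

```text
[0.5167 0.1183 0.4125]
0.11 [0.5226 0.1824 0.11  ] [-0.0718 -0.0018]
0.12 [0.5224 0.1803 0.12  ] [-0.0694 -0.0017]
0.13 [0.5222 0.1782 0.13  ] [-0.067  -0.0017]
0.14 [0.522 0.176 0.14 ] [-0.0647 -0.0016]
pad mid [0.5225 0.1688 0.105 ] pad outer edge [0.5225 0.1775 0.11  ] pad in [0.5226 0.1592 0.1   ] bail pin [0.5236 0.1342 0.094 ] lever pin? [0.5243 0.1185 0.09  ]
keeper lip [0.5242 0.1175 0.135 ] lid edge [0.525  0.0951 0.13  ]
```

```bash
python3 -m handwheel '[0.15,3,-0.15,0,0.4,8,-0.4,0,0.7,13,-0.7,0,0.72,14.95,-0.87,0,3,14.9,-0.95,0,7,14.7,-1.15,0,10.5,14.5,-1.3,0,13,14.4,-1.4,0,14,14.3,-1.5,0,14,14.3,-1.5,0]'
python3 -m handwheel '[0,-0.8,0.05,0,-0.05,-1.6,0.1,0,-0.1,-2.4,0.15,0,-0.15,-3.2,0.2,0,-0.2,-4,0.25,0,-0.25,-4.8,0.28,0,-0.3,-5.5,0.32,0,-0.3,-6.1,0.35,0,-0.35,-6.6,0.38,0,-0.35,-6.6,0.38,0]'
python3 - <<'E'
from rel import *
rel(.523,.215,.22,-3)
c=cap('wrist','w18.png');crop(cap('scene'),180,140,280,260,5,'s18.png')
E
```

```text
time_s: 36.35
tcp_pos: [0.5221, 0.2103, 0.1179]
eef_rot: [45.2, 85.9, 42.0]
contact_force: [-0.3, -0.1, 1.1]
gripper_width: 0.0001
time_s: 37.6
tcp_pos: [0.5221, 0.144, 0.1183]
eef_rot: [45.4, 85.9, 42.1]
contact_force: [-0.4, 1.1, -0.5]
gripper_width: 0.0004
tcp [0.5221 0.144  0.1183] jaw -3.29 rel cm [-9.8   7.6   0.19] turn -0.29
```

View pics/w18.png

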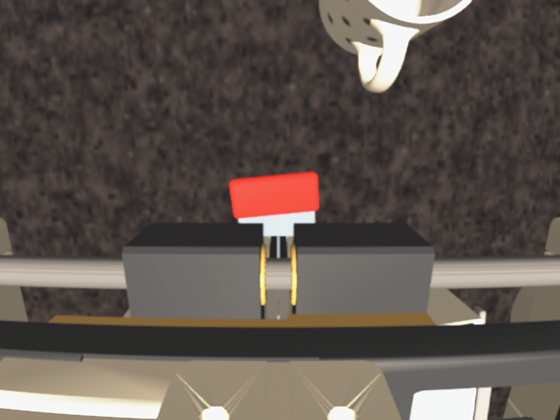

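View pics/s18.png

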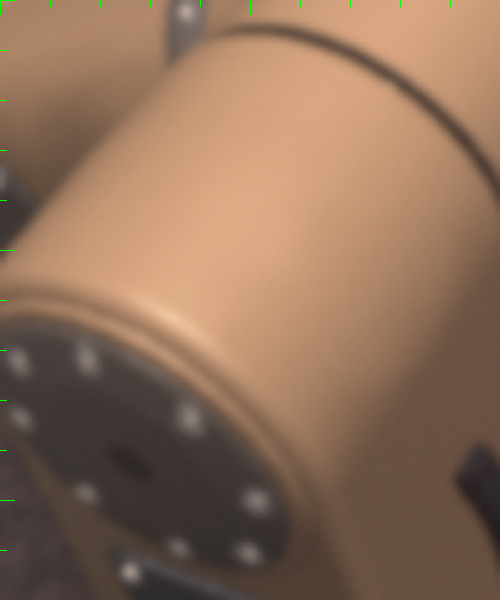

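```bash
python3 -m handwheel '[0,-0.3,0,0,0,-0.5,0,0,0,-0.5,0,0,-3,-0.4,0.15,0,-7,-0.2,0.35,0,-11,0,0.55,0,-13.3,-3,0.8,0,-13.5,-7.5,1.1,0,-13.5,-7.5,1.1,0,-13.5,-7.5,1.1,0]'
python3 - <<'E'
from rel import *
rel(.523,.215,.22,-3)
c=cap('wrist','w19.png');crop(c,200,40,400,240,4,'w19c.png')
E
```

```text
time_s: 38.95
tcp_pos: [0.5219, 0.0624, 0.2497]
eef_rot: [45.4, 85.9, 42.1]
contact_force: [0.3, 0.2, 0.3]
gripper_width: 0.0008
tcp [0.5219 0.0624 0.2497] jaw -3.31 rel cm [ 3.7  15.07 -0.92] turn -0.31
```

View pics/w19c.png

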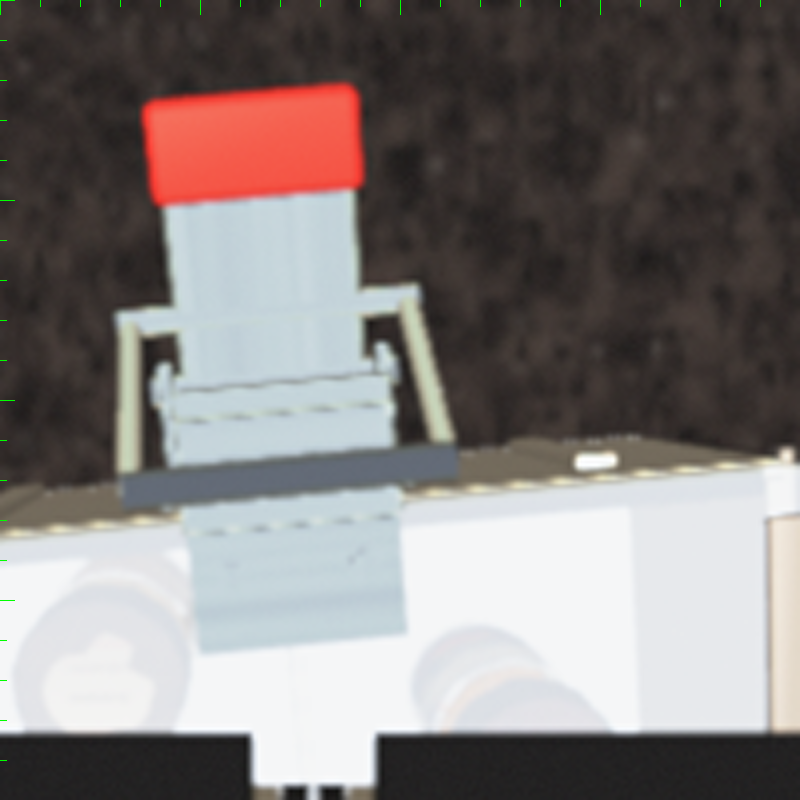

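```bash
python3 -m handwheel '[0.1,2,-0.1,0,0.3,6,-0.35,0,0.5,10.57,-0.6,0,4,10.4,-0.8,0,8,10.2,-1,0,11,10.05,-1.1,0,13,9.93,-1.2,0,13.8,9.9,-1.25,0,14.6,9.85,-1.3,0,15.4,9.8,-1.33,0]'
python3 -m handwheel '[0.6,-0.03,-0.03,0,1.2,-0.06,-0.06,0,1.8,-0.09,-0.09,0,2.4,-0.12,-0.12,0,3,-0.15,-0.15,0,3.6,-0.18,-0.18,0,4.2,-0.21,-0.21,0,4.8,-0.24,-0.24,0,5.3,-0.27,-0.27,0,5.3,-0.27,-0.27,0]'
python3 - <<'E'
from rel import *
rel(.523,.168,.048,-3)
c=cap('wrist','w20.png')
E
```

```text
time_s: 40.25
tcp_pos: [0.5226, 0.169, 0.1008]
eef_rot: [45.2, 85.8, 42.0]
contact_force: [-0.4, 0.7, 1.1]
gripper_width: 0.0006
time_s: 41.5
tcp_pos: [0.5225, 0.1688, 0.0472]
eef_rot: [45.3, 85.8, 42.1]
contact_force: [0.6, 1.7, 0.7]
gripper_width: 0.0003
tcp [0.5225 0.1688 0.0472] jaw -3.26 rel cm [-0.08 -0.07  0.05] turn -0.26
```

View pics/w20.png

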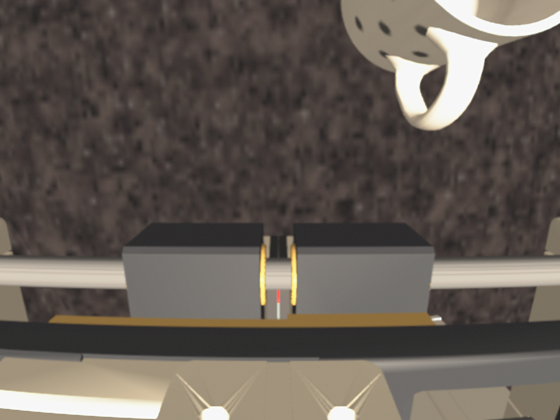

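```bash
python3 -m handwheel '[-2,0.1,0.1,0,-6,0.3,0.3,0,-11,0.55,0.55,0,-16,0.8,0.8,0,-20,-1,1,0,-20.2,-5,1.3,0,-20.5,-9,1.5,0,-20.7,-9.4,1.55,0,-20.7,-9.4,1.55,0,-20.7,-9.4,1.55,0]'
python3 - <<'E'
from rel import *
rel(.523,.168,.25,-3)
c=cap('wrist','w21.png');crop(c,200,40,400,240,4,'w21c.png')
E
```

```text
time_s: 42.8
tcp_pos: [0.5213, 0.0644, 0.2494]
eef_rot: [45.6, 85.9, 42.5]
contact_force: [-0.9, -0.3, -0.4]
gripper_width: 0.0005
tcp [0.5213 0.0644 0.2494] jaw -3.24 rel cm [ 0.44 10.35 -0.41] turn -0.24
```

View pics/w21c.png

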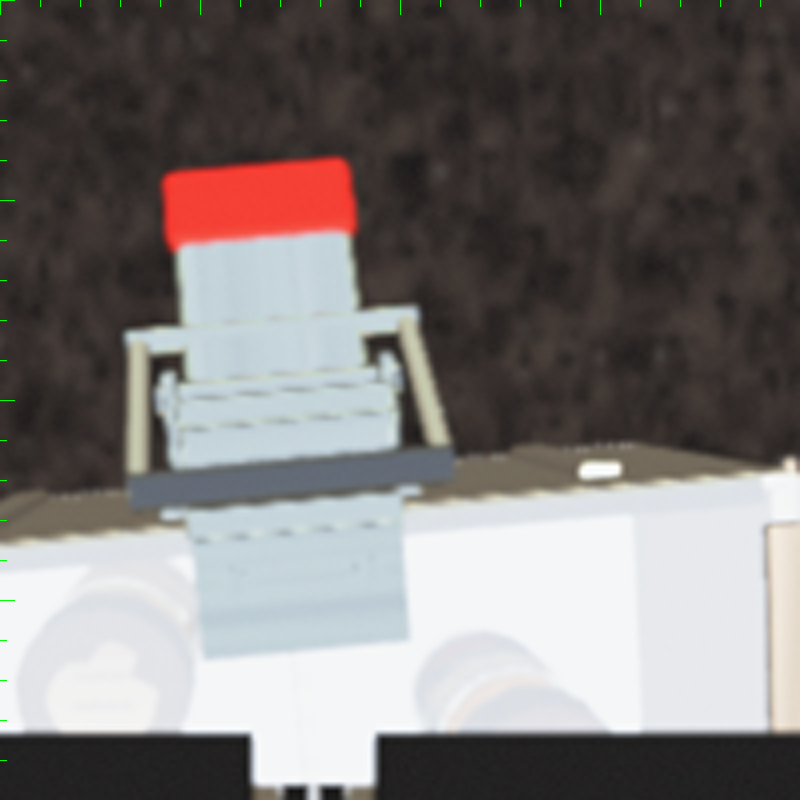

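```bash
python3 -m handwheel '[0.1,3,-0.15,0,0.3,8,-0.4,0,0.5,10.1,-0.5,0,6,9.9,-0.75,0,11,9.65,-1,0,15,9.4,-1.2,0,18,9.3,-1.3,0,19.5,9.2,-1.4,0,20.6,9.15,-1.45,0,20.6,9.15,-1.45,0]'
python3 -m handwheel '[-1.5,0.1,0.05,0,-3,0.15,0.15,0,-3,0.15,0.15,0,-3,-0.3,0.2,0,-3.05,-0.7,0.2,0,-3.05,-1,0.22,0,-3.05,-1.3,0.24,0,-3.1,-1.6,0.25,0,-3.1,-1.8,0.27,0,-3.1,-2,0.28,0]'
python3 - <<'E'
from rel import *
rel(.523,.130,.077,-3)
c=cap('wrist','w22.png');crop(cap('scene'),180,140,280,260,5,'s22.png')
E
```

```text
time_s: 44.1
tcp_pos: [0.5233, 0.1665, 0.0483]
eef_rot: [45.2, 85.9, 42.1]
contact_force: [0.0, 1.4, -0.1]
gripper_width: 0.0007
time_s: 45.35
tcp_pos: [0.5242, 0.1464, 0.0792]
eef_rot: [45.8, 85.6, 42.6]
contact_force: [-2.5, 11.9, 3.9]
gripper_width: 0.0007
tcp [0.5242 0.1464 0.0792] jaw -3.26 rel cm [ 0.13 -1.65 -0.04] turn -0.26
```

View pics/w22.png

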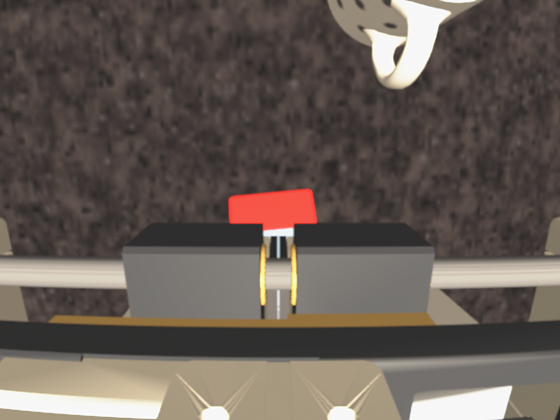

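```bash
cat > lev.py <<'E'
from rel import *
def lev(c,ue,ve,s=.063):  # pad outer end edge midpoint
    for L in np.arange(0,2,.1):
        y=.119+s*np.sin(L)+.0035*np.cos(L);z=.088-s*np.cos(L)+.0035*np.sin(L)
        q=proj(c,[.5225,y,z])[0]
        if abs(q[1]-ve)<25: print(round(L,2),q.round(1))
E
python3 -c "
from lev import *
c=cap('wrist'); lev(c,272,193)"
```

```text
0.6 [271.  212.8]
0.7 [270.7 206.4]
0.8 [270.5 200.6]
0.9 [270.4 195.4]
1.0 [270.3 191. ]
1.1 [270.3 187.4]
1.2 [270.4 184.7]
1.3 [270.6 183.1]
1.4 [270.9 182.7]
1.5 [271.2 183.7]
1.6 [271.8 186.2]
1.7 [272.4 190.4]
1.8 [273.2 196.4]
1.9 [274.1 204.4]
```

```bash
python3 -m handwheel '[0,-0.1,0,0,0,-0.2,0,0,0,-0.3,0,0,0,-0.4,0,0,0,-0.5,0,0,0,-0.6,0,0,0,-0.7,0,0,0,-0.8,0,0,0,-0.9,0,0,0,-0.9,0,0]'
python3 - <<'E'
from lev import *
rel(.523,.130,.077,-3)
c=cap('wrist','w23.png');lev(c,272,205)
E
```

```text
time_s: 46.75
tcp_pos: [0.5257, 0.141, 0.0799]
eef_rot: [46.1, 85.2, 43.0]
contact_force: [-3.4, 24.3, 4.4]
gripper_width: 0.0005
tcp [0.5257 0.141  0.0799] jaw -3.21 rel cm [ 0.21 -1.13 -0.23] turn -0.21
0.3 [268.9 226.9]
0.4 [268.5 219. ]
0.5 [268.1 211.5]
0.6 [267.7 204.4]
0.7 [267.4 197.8]
0.8 [267.2 191.7]
0.9 [267.  186.2]
1.0 [266.9 181.4]
1.8 [269.1 182.7]
1.9 [269.9 190.1]
```

View pics/w23.png

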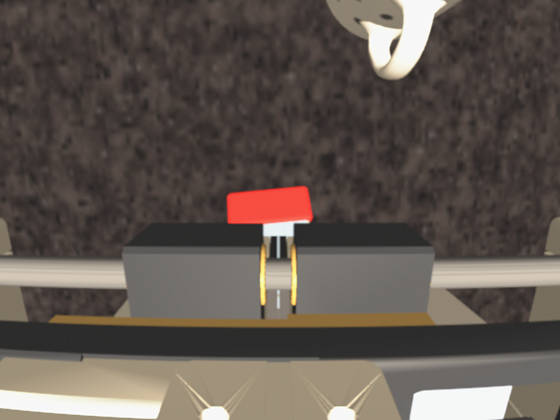

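```bash
python3 -m handwheel '[0,0.6,0,0,0.3,0.6,0,0,0.6,0.5,0,0,0.6,0.3,0,0,0.6,0,0,0,0.6,-0.2,0,0,0.6,-0.4,0,0,0.6,-0.6,0,0,0.6,-0.8,0,0,0.6,-0.9,0,0]'
python3 - <<'E'
from lev import *
rel(.523,.130,.077,-3)
c=cap('wrist','w24.png');lev(c,272,215)
E
```

```text
time_s: 48.05
tcp_pos: [0.5244, 0.1348, 0.0726]
eef_rot: [47.9, 85.2, 44.8]
contact_force: [-14.5, 47.6, 0.9]
gripper_width: 0.0005
tcp [0.5244 0.1348 0.0726] jaw -3.13 rel cm [-0.48 -0.46 -0.09] turn -0.13
0.1 [271.9 237.7]
0.2 [271.4 228.8]
0.3 [271.  220.2]
0.4 [270.6 211.8]
0.5 [270.2 203.9]
0.6 [269.9 196.3]
```

View pics/w24.png

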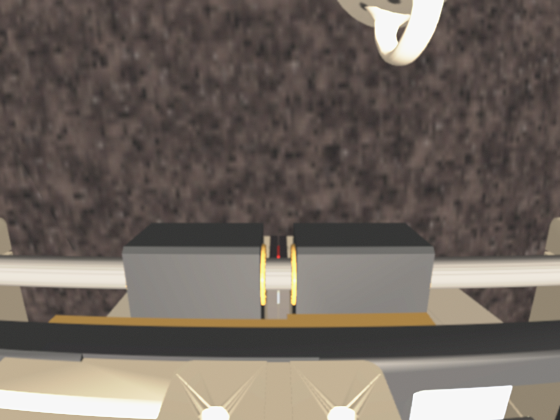

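```bash
python3 -m handwheel '[0,0.8,0,0,0,2,0,0,0,3.5,0,0,-3,4,0,0,-8,4,0.2,0,-13,4,0.5,0,-17,2,0.8,0,-17.5,-3,1.0,0,-18,-6.5,1.2,0,-18,-6.5,1.2,0]'
python3 - <<'E'
from lev import *
rel(.523,.168,.25,-3)
c=cap('wrist','w25.png');crop(c,200,40,400,240,4,'w25c.png')
E
```

```text
time_s: 49.35
tcp_pos: [0.521, 0.0504, 0.2486]
eef_rot: [45.1, 85.9, 41.7]
contact_force: [0.3, 0.4, -0.4]
gripper_width: 0.0005
tcp [0.521  0.0504 0.2486] jaw -3.45 rel cm [ 0.43 11.74 -0.5 ] turn -0.45
```

View pics/w25c.png

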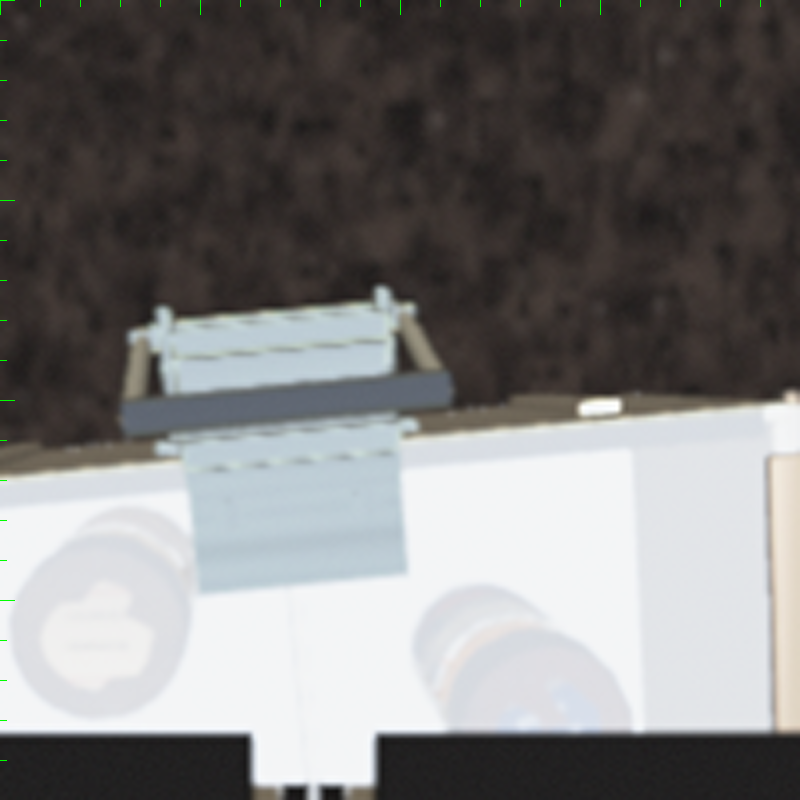

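```bash
python3 -m handwheel '[0,2,0,0,0.1,5,0,0,0.2,7.5,0,0,0.2,7.5,0,0,0.2,7.5,0,0,0.2,7.5,0,0,0.2,7.5,0,0,0.2,7.5,0,0,0.2,7.5,0,0,0.2,7.5,0,0]'
python3 - <<'E'
from lev import *
rel(.523,.168,.25,-3)
c=cap('wrist','w26.png');crop(c,200,100,400,260,4,'w26c.png')
for L in (0,.1,.2,.3):
  for s in (.041,.063):
    y=.119+s*np.sin(L)+.0035*np.cos(L);z=.088-s*np.cos(L)+.0035*np.sin(L)
    print(L,s,((proj(c,[.5225,y,z])[0]-[200,100])*4).round())
print("pin outer",((proj(c,[.5225,.1225,.088])[0]-[200,100])*4).round(), "keeper front", ((proj(c,[.5225,.1195,.1325])[0]-[200,100])*4).round(),"bar",((proj(c,[.5225,.1095,.1305])[0]-[200,100])*4).round())
E
```

```text
time_s: 50.65
tcp_pos: [0.5254, 0.1272, 0.25]
eef_rot: [45.4, 85.9, 42.2]
contact_force: [1.3, 0.2, -0.8]
gripper_width: 0.0005
tcp [0.5254 0.1272 0.25  ] jaw -3.28 rel cm [ 0.19  4.06 -0.47] turn -0.28
0 0.041 [266. 373.]
0 0.063 [265. 360.]
0.1 0.041 [265. 359.]
0.1 0.063 [263. 339.]
0.2 0.041 [264. 344.]
0.2 0.063 [262. 318.]
0.3 0.041 [263. 331.]
0.3 0.063 [261. 297.]
pin outer [269. 402.] keeper front [274. 456.] bar [276. 500.]
```

View pics/w26c.png

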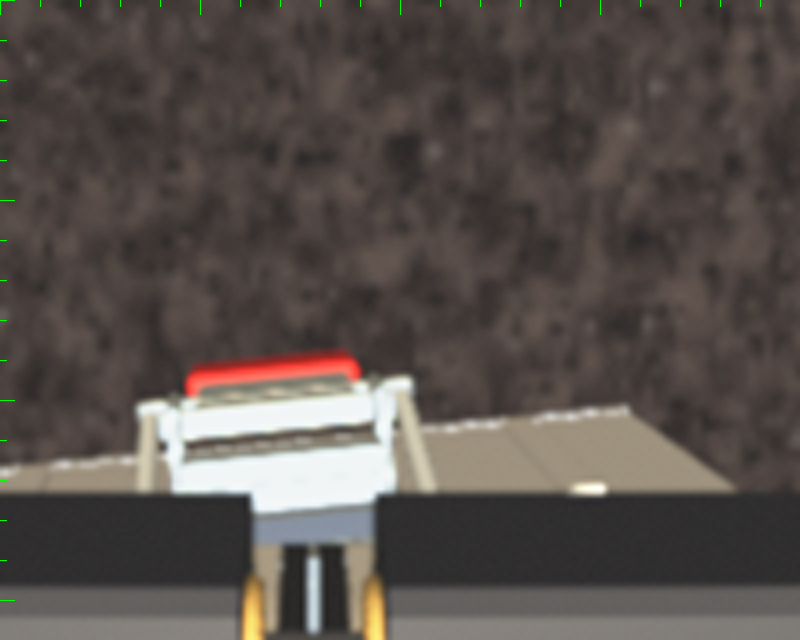

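```bash
python3 -m handwheel '[-1,-2,0,0,-2,-5,0,0,-3,-7.5,0,0,-4,-7.5,0,0,-5,-7.5,0,0,-5,-7.5,0,0,-5,-7.5,0,0,-5,-7.5,0,0,-5,-7.5,0,0,-5,-7.5,0,0]'
python3 - <<'E'
from lev import *
np.set_printoptions(precision=4,suppress=True)
c=cap('wrist','w27.png');crop(c,200,80,400,240,4,'w27c.png');cap('top','t27.png');cap('scene','s27.png')
for n,P in dict(bar0=[.5232,.1095,.1305],barL=[.4902,.1086,.1305],barR=[.5562,.1104,.1305],lip=[.5232,.1195,.1325],edge=[.524,.0935,.129],pad=[.5225,.1225,.03]).items(): print(n,((proj(c,P)[0]-[200,80])*4).round())
E
```

```text
time_s: 51.95
tcp_pos: [0.5186, 0.0501, 0.2959]
eef_rot: [45.4, 85.9, 42.3]
contact_force: [-1.1, -0.2, -0.6]
gripper_width: 0.0003
bar0 [284. 209.]
barL [143. 221.]
barR [424. 197.]
lip [282. 165.]
edge [291. 277.]
pad [269. 168.]
```

View pics/w27c.png

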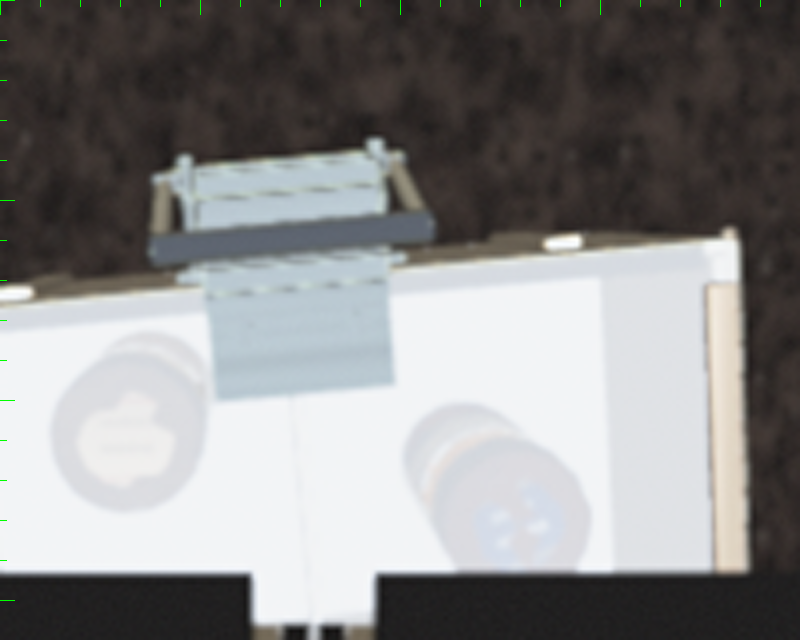

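View pics/t27.png

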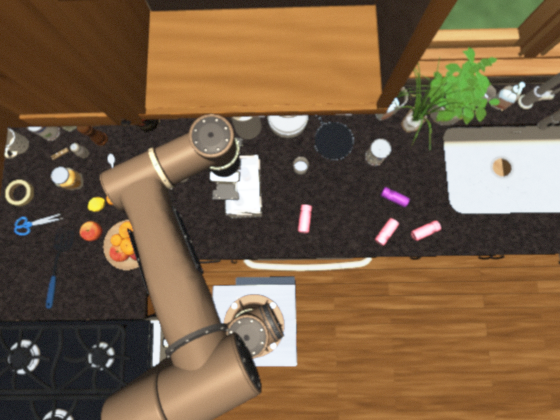

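```bash
python3 -c "
from plant import workorder,sensors
print(workorder.close_job()); print(sensors.get_state()['time_s'])"
```

```text
the job is handed in; nothing more can be done
None
the job is handed in; nothing more can be done
```

The spice jar is packed upright in the empty half, and the tub is latched. I handed the job in at about 52 s of the 72 s allowed; no verdict was reported.

**What I did**
- I pivoted the jar upright on the worktop and let go, then took it again by its cap and lowered it into the tub at under about 1 N.
- I pushed the lid shut, swung the bail over the keeper, and pressed the lever down.

**What the last checks showed**
- **Jars:** both stand upright under the lid.
- **Crossbar:** it lies behind the lip, roughly 6 mm back from its hooked place (allowed: 18 mm back). The latch geometry predicted 0–2 mm, so this reading is probably off by a few millimetres.
- **Lever:** flat, within my reading error of about 0.03 rad (limit 0.12).
- **Lid:** I did not measure its tightness. I take it as tight from the hooked bar and the flat lever.
- **Robot:** the tool stood clear above the tub, with only about 1 N of sensor noise.

**What went wrong or stayed unchecked**
- **Standing the jar:** the base slid on the first try, so it took several press-and-drag passes.
- **Joint limit:** the last joint hit its limit on the way to the tub and tilted the tool by about 7°. I unwound that to about 4°.
- **Lever:** it sprang back after the first press. The second press, close to the pin, peaked at about 48 N on the fingers. That is over the 40 N limit for the arm and gripper body. I judged that only the fingers were touching, but could not confirm it.
- **Bystanders:** the cup looked unmoved in the last top view. The mug, salt and tin were hidden by the arm there. I last saw part of the mug during the lever press, but I did not measure any of the four.

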